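# Open the softener bottle for a refill and keep hold of its cap

### The job

I am about to top up the flat-sided softener bottle from a refill pouch and have no hand free: lift the closed bottle across and stand it all the way down in the deep bottle well of the caddy, without dropping it in, so that the well keeps it from spinning, then unscrew its tight cap (anticlockwise seen from above). As soon as the thread lets go, raise the cap until its lower edge is just clear of the neck, a gap of no more than two or three centimetres, and finish with the cap still in the gripper, level and centred over the open neck, so that its drips fall back into the bottle, which stays down in the well. Keep the bottle upright throughout and leave the other things on the ledge where they are.

Things in the scene. Friction and masses are not known exactly. Their poses are not given: they have to be found in the camera images.
- bottle_mid (a point): pink softener bottle, loose, closed, 0.3 to 0.6 kg. Flat-sided body 56 mm (its x) by 84 mm (its y), 112 mm high, then a round shoulder to 121 mm and the neck (34 mm across) to 150 mm, on one axis. Point on that axis, 56 mm above the underside; z points to the cap. Closed, the cap's top is 157 mm above the underside. Half a turn makes no difference in the well.
- cap_mid (a point): white ribbed twist cap on the bottle, 51 mm across (53 over its facets), 32 mm high, open below, a loose body held by a thread. Point: its centre, 16 mm below its top; z up. Closed it lies 84 mm above bottle_mid. The bottle may be lifted by it. Unscrewing (anticlockwise from above) it rises 1.3 mm per rad.
- well_floor (a point): deep bottle well of the pale grey plastic caddy screwed to the ledge: centre of its inner floor, 4 mm above the ledge, z up. Inside 64 mm (x) by 92 mm (y), 4 mm of play on each side of the bottle; straight walls to 56 mm above the ledge, then a flared lip to 67 mm, about 7 mm wider on each side. On its +x side is a lower soap compartment (62 mm long, 34 mm high).
- neck_top (a point): centre of the upper edge of the bottle's neck, 150 mm above the bottle's underside, z up along the neck. To be clear of the neck the cap's centre must be more than 18 mm above this point.
- bottle: the softener bottle, origin at the centre of its underside; axes as bottle_mid
- cap: the cap, origin at the centre of its open lower edge. The thread is free after about 2.3 rad of turn relative to the bottle; a stop blocks it at about 2.75 rad; there it lifts straight off. It takes 0.3 to 0.4 N m to turn. It cannot be pulled off while the thread holds (the bottle comes up too), and an unbraced bottle spins along with it.
- pin_a: pastel clothespin, 74 x 20 x 11 mm, lying on its side, origin under its centre, long axis x. Leave alone.
- pin_b: pastel clothespin, as pin_a. Leave alone.
- pin_c: pastel clothespin, as pin_a. Leave alone.
- lint_filter: ribbed aluminium lint filter, 75 x 120 x 14 mm with a tab, lying flat, origin under its centre. Leave alone.
- dish: small white ceramic dish, 96 mm across, 28 mm high, origin under its centre. Leave alone.
- dosing_cup: white plastic dosing cup, 60 mm across, 48 mm high, upright, origin under its centre. Leave alone.
- brush: wooden scrubbing brush, 50 x 125 x 40 mm, bristles down, long axis y, origin under its centre. Leave alone.
- starch_bottle: round clear bottle, 60 mm across, 175 mm high, origin under its centre. Leave alone.

How it is judged:
On the way, in this order (a step that is already met when the one before it is completed fails the run):
1. the bottle stands down in the well, upright, its cap still on the thread (z of bottle in the frame of well_floor below 0.005 m and horizontal distance between bottle and well_floor below 0.012 m and angle between the y axis of bottle and the y axis of well_floor, either way round below 0.25 rad and angle between bottle's own z axis and vertical below 0.12 rad and z of cap_mid in the frame of bottle_mid below 0.0865 m), for 0.2 s.
2. the cap is off the thread and up clear of the neck while the bottle is still down in the well (z of cap_mid in the frame of neck_top above 0.016 m and z of bottle in the frame of well_floor below 0.008 m and contact force between the fingers and cap above 0.5 N), for 0.1 s.
At the end, for the whole second after the job is handed in: Bottle on the well's floor (within 5 mm in height, 12 mm of the centre, 0.25 rad of its sides), upright within 0.12 rad. Gripper holds the cap and touches nothing else: cap's lower edge 2 to 44 mm above the neck, centred within 15 mm, level within 0.2 rad, off the bottle, all at rest (z of bottle in the frame of well_floor below 0.005 m and horizontal distance between bottle and well_floor below 0.012 m and angle between the y axis of bottle and the y axis of well_floor, either way round below 0.25 rad and angle between bottle's own z axis and vertical below 0.12 rad and z of cap_mid in the frame of neck_top between 0.018 and 0.06 m and horizontal distance between cap_mid and neck_top below 0.015 m and angle between cap's own z axis and vertical below 0.2 rad and contact force between the fingers and cap above 0.5 N and contact force between each of cap, the fingers and bottle below 0.05 N and linear speed of each of cap, bottle below 0.03 m/s); the arm keeps its last pose, push and grip.
It fails at once if the bottle tips over by more than 0.5 rad (angle between bottle's own z axis and vertical above 0.5 rad).
It fails at once if the bottle is let go while still more than 20 mm above the ledge (height (world z) of bottle above 0.02 m and contact force between the fingers and bottle below 0.02 N and contact force between the fingers and cap below 0.02 N).
It fails at once if the opened cap is carried well away from the neck (more than 10 cm) (distance between cap_mid and neck_top above 0.1 m).
It fails at once if another thing on the ledge is pushed more than 5 cm or the cup or starch bottle is knocked over (distance of any of pin_a, pin_b, pin_c, lint_filter, dish, dosing_cup, brush, starch_bottle from where it was at the start of the episode above 0.05 m or angle between any of dosing_cup, starch_bottle's own z axis and vertical above 0.5 rad).
It also fails if it takes over 72 s, if anything falls off the work surface, if the arm or the gripper's body presses on something with over 40 N, if the wrist force passes 120 N, or if a joint passes its speed limit or range.

### The arm

A 6-joint arm with a two-finger parallel gripper is mounted at the origin on the work surface. World frame = base frame: x ahead of the robot, y to its left, z up, the work surface at z = 0. Lengths are in m, angles in rad, forces in N, time in s.
With the tool pointing down it reaches from about 0.35 to 0.975 m from the base axis. Payload 4.9 kg.
Tool frame: the origin (TCP) lies at the very end of the fingers, on their centre line; the grasp point (between the pads) lies 19 mm behind it; z points along the fingers, x is the direction in which the jaws open and shut, and the axes are right-handed (so a half turn about z gives the same grasp; the last joint's range is limited). The gripper opens to 85 mm and grips with 20 to 120 N. Pads are 22 mm wide; open, the fingers measure 114 mm over their backs; the gripper's body (76 mm by 85 mm) begins 54 mm behind the grasp point. The pads swing forward as they close: fully open they stand 13 mm farther back than shut.
Start: joints at [-1.234, 0.053, 1.613, -0, 1.476, -0.119], TCP at [0.275, -0.561, 0.208] pointing down, gripper open.
Joint ranges: [-3.01, 3.01], [-1.01, 2.22], [0.06, 2.58], [-1.02, 4.17], [0.09, 2.62], [-3.14, 3.14]. Speed limits (rad/s): [2.57, 2.57, 3.14, 3.14, 3.14, 3.14].

### API

Orientations are given as a rotation vector (axis times angle).
In Python, from station import ctrl gives the robot as it stands.
- The arm moves only by the shell command python3 -m handwheel 'ROWS' [OPENING] [FORCE]. ROWS is a JSON object of lists of equal length, an entry for each row: "offset": the shift along the world's x, y, z in units of 40 mm (1.0 is 40 mm), a list of three; "roll": the turn about the world's z in units of 6 degrees (1.0 is 6 degrees). A call has exactly 10 rows; each row is the pose to reach, as a shift and turn from the pose commanded when the call began; what a row does not reach only later rows make up. A row lasts 1/10 s, in which the tool goes at most 50 mm and 8.59 degrees, less where a joint would pass 70% of its speed; a pose out of reach is approached as far as the arm can. A call with a gripper value outside its range is refused whole. OPENING is the finger opening in mm, from 0 to 85.4, set as the call begins (- or left out, the last holds). The fingers move at their own pace and stop on an object; FORCE is the grip in N (left out, the last holds). Time passes only in rows, so rows that repeat a pose let the fingers close, or fill a call up. It gives the time, the measured TCP pose, the force and the opening at its end, in the units of the state.
- ctrl.get_obs(): the state, without advancing time (a new reading comes with each control period).
- ctrl.get_image(name): name is "scene" or "side" or "wrist"; returns a dict with "img" (420x560x3 uint8, red, green, blue), "fx", "fy", "cx", "cy" (pixels), "k1" (the pictures are not rectified: a ray, as slopes to the right and down, at radius r is drawn at 1 + k1 r^2 times it, then the intrinsics apply), "T" (4x4, takes a point from camera to world coordinates). Camera axes: x right, y down, z forward; pixel columns grow to the right and rows downward; lengths in m; the calibration is good to about 2 mm. A picture is of the moment at which its call begins. There is no depth.
- ctrl.finish_job(): hands the job in, once; it reports no verdict.
The state is a dict: "t": time; "q": joint angles; "dq": joint speeds; "effort": joint torques, N m; "tool_pos": TCP position; "tool_rot": TCP orientation; "contact_force": force on the tool from outside, world axes, zero at the start; "wrist_torque": the same for the moment, N m; "opening": finger opening in m.
Only numpy, scipy, OpenCV 4.12 (cv2) and the standard library are available. Lean on these libraries where they do the work, as an engineer would, in place of code of your own. Each camera call takes 0.05 s, during which the arm holds its last target.

## Working session

There is one attempt and no reset: what is moved stays moved. The work goes in short steps, Python scripts to look and compute and a shell command to move; the robot and the scene stay as the last step left them, time stands still between calls to the robot, and variables do not carry over. Pictures are saved under pics/ and viewed, and the job is handed in when it is done.

```bash
ls; mkdir -p pics
python3 - <<'E'
from station import ctrl
import cv2
o=ctrl.get_obs(); print(o)
for n in("scene","side","wrist"):
    d=ctrl.get_image(n); cv2.imwrite(f"pics/{n}0.png",d["img"][:,:,::-1]); print(n,d["fx"],d["cx"],d["cy"],d["k1"],d["T"].round(3).tolist())
E
```

```text
pics
{'t': 0.0, 'q': array([-1.23398680e+00,  5.33589215e-02,  1.61429744e+00,  2.18257895e-05,
        1.47605217e+00, -1.18997439e-01]), 'dq': array([-0.00022007, -0.00157883,  0.0007682 ,  0.0003863 , -0.00107688,
        0.00059   ]), 'effort': array([-2.28924684e-03, -3.93692458e+01, -3.70173669e+01, -2.39386800e-04,
        7.08375723e-03,  4.12269983e-06]), 'tool_pos': array([ 0.27489601, -0.56053451,  0.20685977]), 'tool_rot': array([-2.66476178e+00,  1.66138937e+00,  2.56920218e-03]), 'contact_force': array([0.12118855, 0.58809015, 0.04724139]), 'wrist_torque': array([-0.02015962, -0.02379008,  0.00757238]), 'opening': 0.08534815503373364}
scene 384.8391333718133 274.0832536861748 215.2171185676872 -0.06593275856804658 [[0.799, 0.471, -0.374, 0.959], [0.602, -0.632, 0.489, -0.484], [-0.006, -0.616, -0.788, 0.927], [0.0, 0.0, 0.0, 1.0]]
side 400.16005535314883 282.0782955003049 212.68042041826146 -0.08970079280438284 [[-0.896, -0.253, 0.366, 0.154], [-0.444, 0.467, -0.765, 0.855], [0.022, -0.847, -0.531, 0.701], [0.0, 0.0, 0.0, 1.0]]
wrist 354.1716818712718 281.44741350705795 211.09616265909614 -0.047243079433424755 [[0.439, -0.866, -0.24, 0.335], [-0.899, -0.423, -0.116, -0.532], [-0.001, 0.267, -0.964, 0.372], [0.0, 0.0, 0.0, 1.0]]
```

View pics/scene0.png

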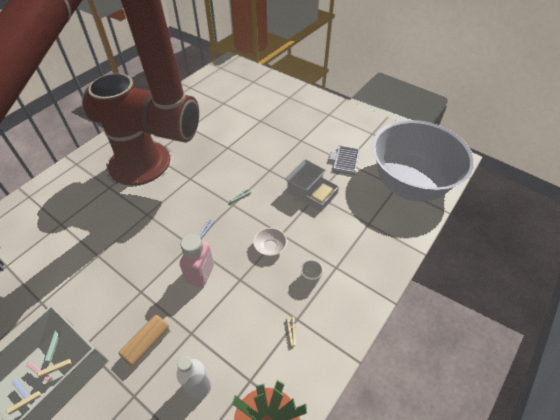

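View pics/side0.png

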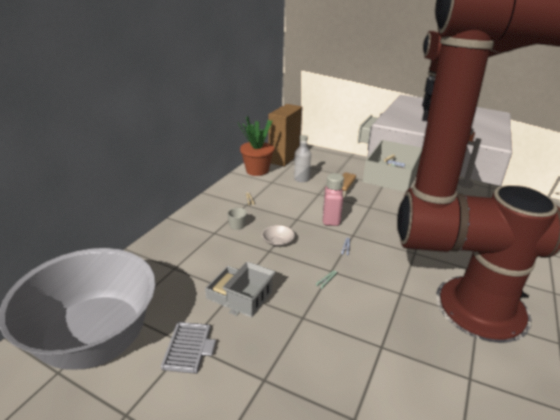

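View pics/wrist0.png

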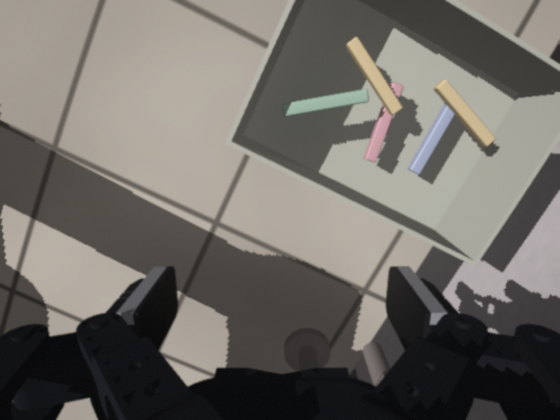

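The scene view shows the bottle near (197,262) with its cap at (191,245), and the caddy at (312,185). The deep well is at its left end and the soap compartment is at (322,192). The side view shows the bottle at (334,200) and the well at (252,287). I'll crop in on these.

```bash
cat > h.py <<'E'
import numpy as np, cv2
from station import ctrl
def cam(d):
    K=np.array([[d["fx"],0,d["cx"]],[0,d["fy"],d["cy"]],[0,0,1]]); D=np.array([d["k1"],0,0,0,0.]); return K,D,np.array(d["T"])
def ray(d,uv):
    K,D,T=cam(d)
    p=np.array(cv2.undistortPoints(np.array([[uv]],float),K,D)).ravel()
    v=T[:3,:3]@np.array([p[0],p[1],1]); return T[:3,3],v/np.linalg.norm(v)
def onz(d,uv,z):
    o,v=ray(d,uv); return o+v*(z-o[2])/v[2]
def proj(d,P):
    K,D,T=cam(d); Ti=np.linalg.inv(T); rv=cv2.Rodrigues(Ti[:3,:3])[0]
    return cv2.projectPoints(np.array(P,float).reshape(-1,1,3),rv,Ti[:3,3],K,D)[0].reshape(-1,2)
def tri(d1,u1,d2,u2):
    o1,v1=ray(d1,u1);o2,v2=ray(d2,u2)
    s=np.linalg.lstsq(np.c_[v1,-v2],o2-o1,rcond=None)[0]
    a,b=o1+s[0]*v1,o2+s[1]*v2; return (a+b)/2,np.linalg.norm(a-b)
def crop(d,x,y,w,h,f,name):
    c=d["img"][y:y+h,x:x+w,::-1]; cv2.imwrite(name,cv2.resize(c,None,fx=f,fy=f,interpolation=cv2.INTER_CUBIC))
E
python3 - <<'E'
from h import *
import pickle
s=ctrl.get_image("scene");t=ctrl.get_image("side");pickle.dump((s,t),open("st.pkl","wb"))
crop(s,150,220,100,75,8,"pics/s_b.png");crop(s,270,145,100,75,8,"pics/s_c.png")
crop(t,285,165,100,75,8,"pics/t_b.png");crop(t,195,250,100,75,8,"pics/t_c.png")
E
```

```text
(no output)
```

View pics/s_b.png

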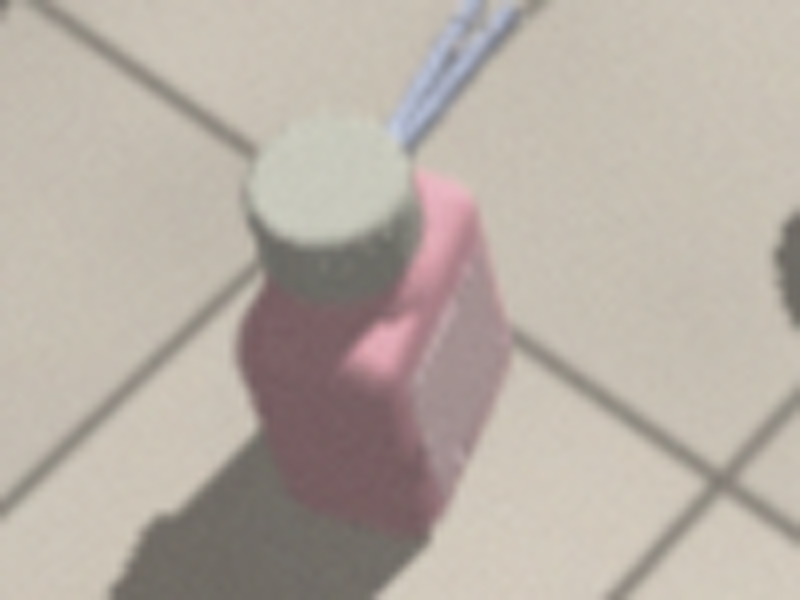

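View pics/s_c.png

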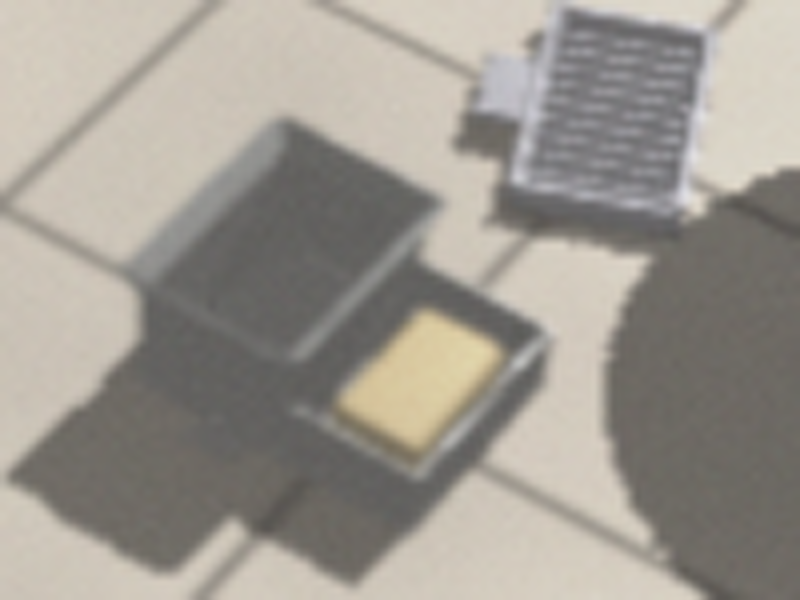

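View pics/t_b.png

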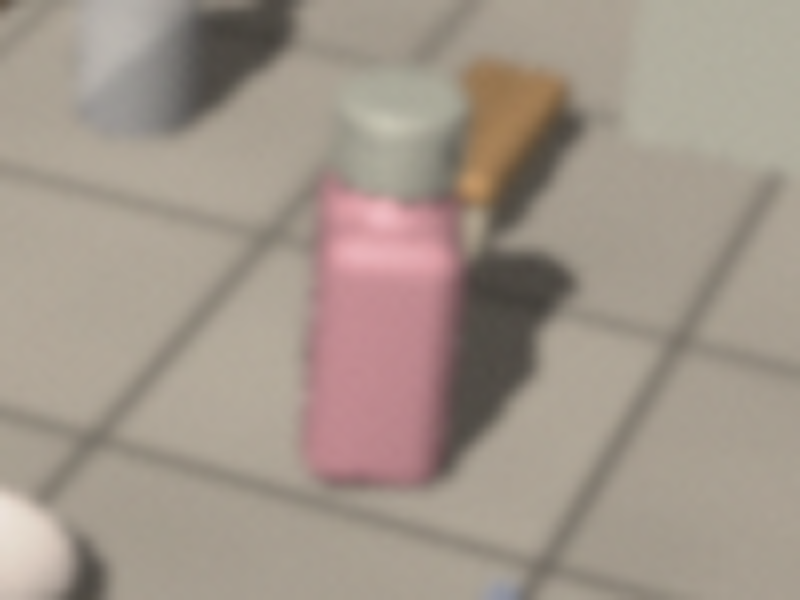

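View pics/t_c.png

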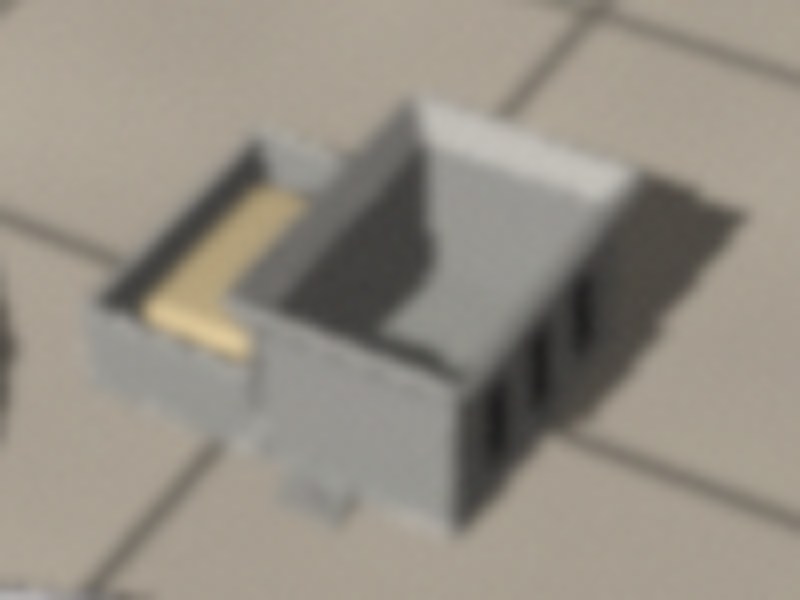

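Crop readings: the cap top ellipse is centred at about (330,182) in the scene crop and (401,105) in the side crop. The well lip corners in the scene crop are (283,117), (442,203), (292,360) and (135,268). In the side crop they are (415,97), (638,175), (460,383) and (233,300).

Run:
```python
from h import *
import pickle
s,t=pickle.load(open("st.pkl","rb"))
f=lambda x0,y0:(lambda p:(x0+(p[0]+.5)/8-.5,y0+(p[1]+.5)/8-.5))
sb,sc,tb,tc=f(150,220),f(270,145),f(285,165),f(195,250)
print("cap",onz(s,sb((330,182)),.157).round(4),onz(t,tb((401,105)),.157).round(4),tri(s,sb((330,182)),t,tb((401,105))))
S=[(283,117),(442,203),(292,360),(135,268)];Tt=[(233,300),(415,97),(638,175),(460,383)]
for nm,d,g,L in(("s",s,sc,S),("t",t,tc,Tt)):
    P=np.array([onz(d,g(p),.067) for p in L]);print(nm,P.round(4).tolist(),P.mean(0).round(4))
    for i in range(4):
        e=P[(i+1)%4]-P[i];print("  edge",np.linalg.norm(e).round(4),np.degrees(np.arctan2(e[1],e[0])).round(1))
# bottle edges: body label-side bottom corner etc.
for p,z in(((430,540),0),((292,490),0),((512,350),0)): print("sb",p,onz(s,sb(p),z).round(4))
for p,z in(((308,475),0),((438,480),0)): print("tb",p,onz(t,tb(p),z).round(4))
# soap, others
for nm,uv in(("dish",(270,243)),("cup",(312,270)),("blue pin",(206,231)),("green pin",(239,197)),("brush",(145,340)),("starch top",(187,364))): print(nm,onz(s,uv,0.02).round(3))
```

```text
cap [ 0.4819 -0.1928  0.157 ] [ 0.4777 -0.1816  0.157 ] (array([ 0.47989105, -0.19090187,  0.1525309 ]), np.float64(0.0015248300524764885))
s [[0.4927, 0.291, 0.067], [0.5696, 0.2883, 0.067], [0.5686, 0.1849, 0.067], [0.4938, 0.1882, 0.067]] [0.5312 0.2381 0.067 ]
  edge 0.077 -2.1
  edge 0.1033 -90.5
  edge 0.0749 177.5
  edge 0.1029 90.7
t [[0.566, 0.2942, 0.067], [0.5669, 0.1901, 0.067], [0.4885, 0.1905, 0.067], [0.4916, 0.2929, 0.067]] [0.5282 0.2419 0.067 ]
  edge 0.1042 -89.5
  edge 0.0784 179.7
  edge 0.1024 88.3
  edge 0.0745 1.0
sb (430, 540) [ 0.5137 -0.2174  0.    ]
sb (292, 490) [ 0.4631 -0.232   0.    ]
sb (512, 350) [ 0.4857 -0.146   0.    ]
tb (308, 475) [ 0.4926 -0.1567  0.    ]
tb (438, 480) [ 0.4455 -0.1779  0.    ]
dish [ 0.579 -0.008  0.02 ]
cup [ 0.723 -0.01   0.02 ]
blue pin [ 0.404 -0.086  0.02 ]
green pin [0.397 0.071 0.02 ]
brush [ 0.508 -0.414  0.02 ]
starch top [ 0.63  -0.393  0.02 ]
```

```bash
python3 -m handwheel '{"offset":[[0.15,0.3,0.1],[0.6,1.1,0.3],[1.1,2.0,0.5],[1.7,3.0,0.7],[2.3,4.1,0.9],[2.8,5.1,1.1],[3.4,6.2,1.3],[4.0,7.2,1.5],[4.5,8.2,1.5],[5.0,9.0,1.5]],"roll":[0,-0.1,-0.2,-0.3,-0.4,-0.5,-0.6,-0.7,-0.8,-0.8]}' 85 100
python3 - <<'E'
from h import *
import pickle
w=ctrl.get_image("wrist");pickle.dump(w,open("w1.pkl","wb"));cv2.imwrite("pics/w1.png",w["img"][:,:,::-1])
o=ctrl.get_obs();print(o["t"],o["tool_pos"],o["tool_rot"],o["q"])
E
```

```text
t: 1.25
tool_pos: [0.4758, -0.1982, 0.2692]
tool_rot: [-2.595, 1.77, -0.003]
contact_force: [-0.1, -1.1, 0.5]
opening: 0.0849
1.3 [ 0.47784002 -0.19433442  0.26889716] [-2.59521145e+00  1.76207676e+00 -1.30713012e-03] [-0.53336152 -0.24197356  1.7877042   0.00464845  1.59473301  0.65969954]
```

View pics/w1.png

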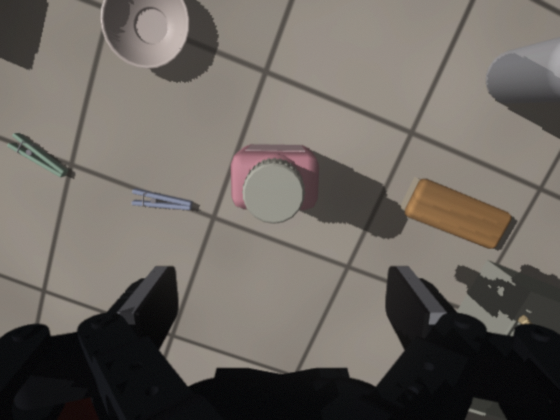

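The wrist view shows the bottle almost square to the jaws, with its body at x 232–318 and its cap centred near (273,191). I'll take a settled, enlarged look.

Run:
```python
from h import *
import pickle
w=ctrl.get_image("wrist");pickle.dump(w,open("w1.pkl","wb"));crop(w,215,130,120,90,6,"pics/w1c.png")
o=ctrl.get_obs();print(o["t"],o["tool_pos"],o["tool_rot"],np.abs(o["dq"]).max())
```

```text
1.35 [ 0.47655026 -0.19694361  0.26868106] [-2.59824596e+00  1.76319787e+00 -9.76028296e-04] 0.06854467477294623
```

View pics/w1c.png

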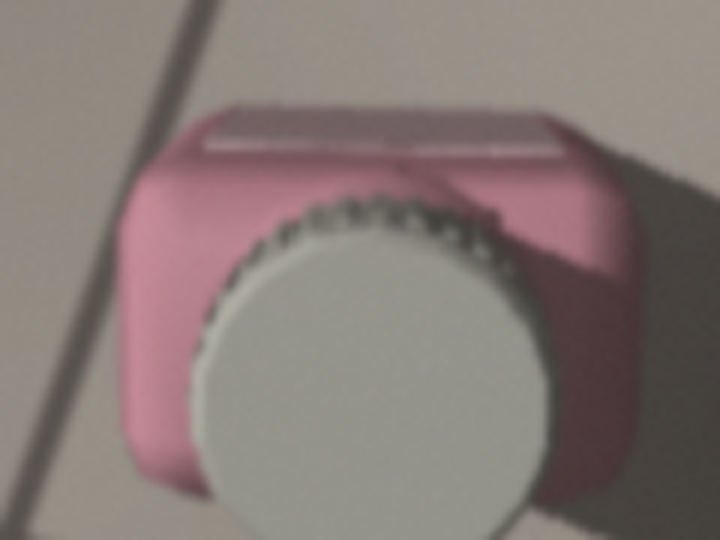

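In the crop, the cap top disc is centred at (370,406) with a radius of about 178. The label's upper edge runs from (205,146) to (562,155).

Run:
```python
from h import *
import pickle
w=pickle.load(open("w1.pkl","rb"))
g=lambda p:(215+(p[0]+.5)/6-.5,130+(p[1]+.5)/6-.5)
c=onz(w,g((370,406)),.157);e=onz(w,g((549,406)),.157);print(c.round(4),np.linalg.norm(e-c))
for a,b,z in(((205,146),(562,155),.10),((235,105),(545,110),.03)):
    d=onz(w,g(b),z)-onz(w,g(a),z);print(np.degrees(np.arctan2(d[1],d[0])).round(2)+90, np.linalg.norm(d))
for p in((120,300),(640,300)):print(onz(w,g(p),.1).round(4))
a=onz(w,g((120,300)),.105);b=onz(w,g((640,300)),.105);print("span",np.linalg.norm(a-b),(a+b)/2)
print(np.degrees(np.arctan2(w["T"][1,0],w["T"][0,0])))
# overlay of model
yaw=np.radians(21);R=np.array([[np.cos(yaw),-np.sin(yaw)],[np.sin(yaw),np.cos(yaw)]])
s,t=pickle.load(open("st.pkl","rb"))
for nm,d,(x,y,W,H,f) in(("w",w,(190,110,160,120,5)),("s",s,(150,220,100,75,8)),("t",t,(285,165,100,75,8))):
    im=np.ascontiguousarray(cv2.resize(d["img"][y:y+H,x:x+W,::-1],None,fx=f,fy=f,interpolation=cv2.INTER_CUBIC))
    def pl(P,col):
        q=(proj(d,P)-[x,y]+.5)*f-.5;cv2.polylines(im,[q.round().astype(int).reshape(-1,1,2)],True,col,1)
    for z in(0,.112):
        q=np.array([[sx*.028,sy*.042] for sx,sy in((1,1),(1,-1),(-1,-1),(-1,1))])@R.T+c[:2];pl(np.c_[q,np.full(4,z)],(0,255,0))
    th=np.linspace(0,6.28,50)
    for z in(.125,.157):pl(np.c_[c[0]+.0255*np.cos(th),c[1]+.0255*np.sin(th),np.full(50,z)],(255,0,0))
    cv2.imwrite(f"pics/ov_{nm}.png",im)
```

```text
[ 0.4781 -0.1902  0.157 ] 0.02396503113801778
20.14 0.05589843594802114
20.659999999999997 0.058395387629147665
[ 0.467  -0.1508  0.1   ]
[ 0.4975 -0.2279  0.1   ]
span 0.08164979709879254 [ 0.48311949 -0.18907274  0.105     ]
-68.42920225852052
```

View pics/ov_w.png

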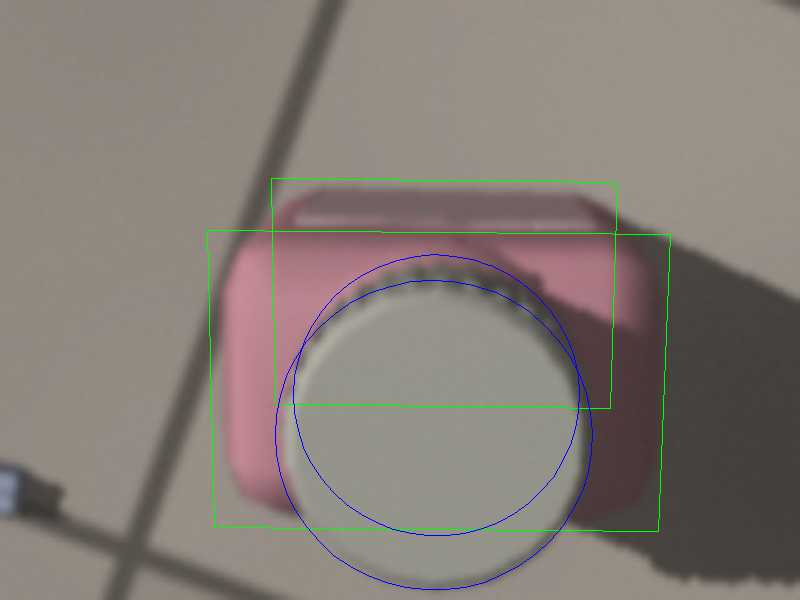

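View pics/ov_s.png

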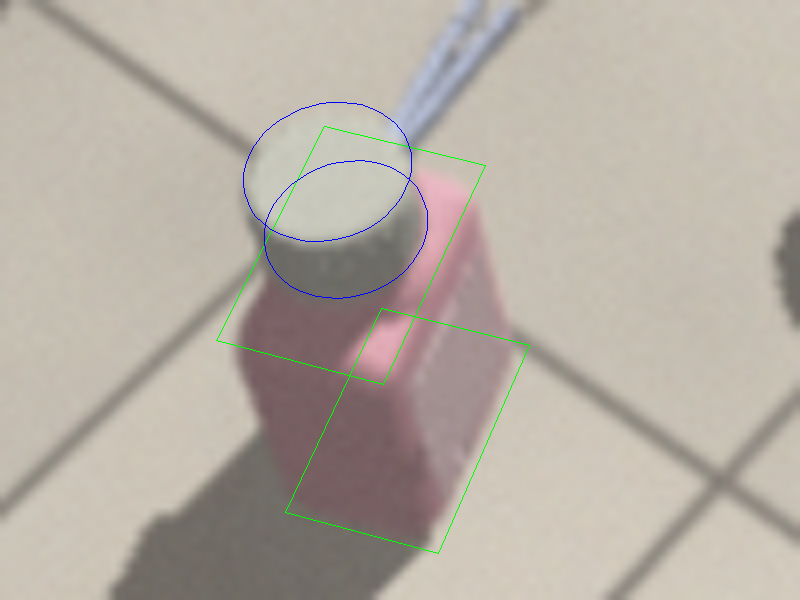

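View pics/ov_t.png

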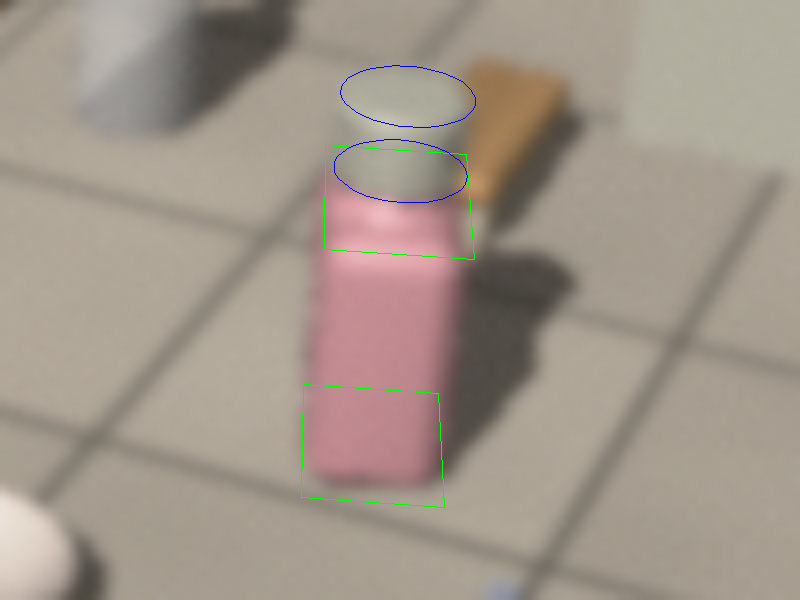

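The model overlays agree to a few mm: bottle axis at about (0.479, -0.190), yaw about 20.5°. I'll descend partway first.

```bash
python3 -m handwheel '{"offset":[[0.02,0.05,-0.1],[0.05,0.1,-0.4],[0.08,0.2,-0.7],[0.08,0.2,-1.0],[0.08,0.2,-1.3],[0.08,0.2,-1.6],[0.08,0.2,-1.8],[0.08,0.2,-1.9],[0.08,0.2,-2.0],[0.08,0.2,-2.0]],"roll":[0,0,0,0,0,0,0,0,0,0]}'
python3 - <<'E'
from h import *
w=ctrl.get_image("wrist");cv2.imwrite("pics/w2.png",w["img"][:,:,::-1])
o=ctrl.get_obs();print(o["t"],o["tool_pos"],o["tool_rot"])
p=o["tool_pos"]
E
```

```text
t: 2.35
tool_pos: [0.4782, -0.1932, 0.1878]
tool_rot: [2.594, -1.772, -0.001]
contact_force: [0.4, -0.3, -0.7]
opening: 0.085
2.4 [ 0.47845337 -0.1932374   0.18830442] [-2.59391075e+00  1.77226446e+00 -5.50017033e-04]
```

View pics/w2.png

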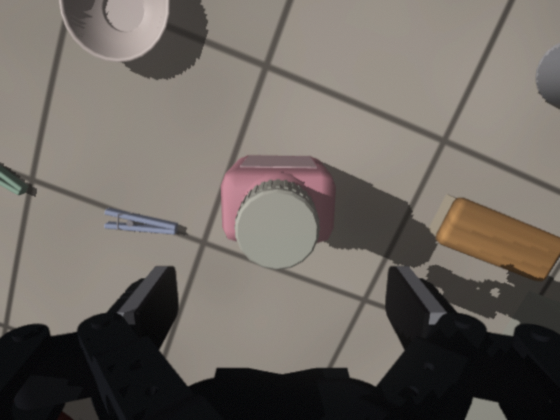

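Jaw centre is at about x=281 and the cap centre at (277,229), so it is aligned to about 2 mm. I'll go down and then close.

```bash
python3 -m handwheel '{"offset":[[0.01,0.04,-0.1],[0.02,0.08,-0.3],[0.02,0.08,-0.5],[0.02,0.08,-0.7],[0.02,0.08,-0.9],[0.02,0.08,-1.1],[0.02,0.08,-1.3],[0.02,0.08,-1.5],[0.02,0.08,-1.6],[0.02,0.08,-1.67]],"roll":[0,0,0,0,0,0,0,0,0,0]}'
python3 -m handwheel '{"offset":[[0,0,0],[0,0,0],[0,0,0],[0,0,0],[0,0,0],[0,0,0],[0,0,0],[0,0,0],[0,0,0],[0,0,0]],"roll":[0,0,0,0,0,0,0,0,0,0]}' 40 100
python3 - <<'E'
from h import *
w=ctrl.get_image("wrist");cv2.imwrite("pics/w3.png",w["img"][:,:,::-1])
w=ctrl.get_image("side");crop(w,285,165,100,75,8,"pics/t3.png")
o=ctrl.get_obs();print(o)
E
```

```text
t: 3.4
tool_pos: [0.4789, -0.1899, 0.1207]
tool_rot: [2.594, -1.772, -0.001]
contact_force: [0.5, -0.6, 0.1]
opening: 0.0847
t: 4.4
tool_pos: [0.4796, -0.19, 0.1226]
tool_rot: [-2.594, 1.772, -0.002]
contact_force: [-2.0, 2.0, 5.9]
opening: 0.0467
{'t': 4.5, 'q': array([-5.21868789e-01, -1.43157637e-01,  1.94837882e+00,  3.10840854e-04,
        1.33526776e+00,  6.76828622e-01]), 'dq': array([ 8.38631744e-04,  5.23401372e-04,  1.68792618e-03, -1.38326708e-03,
       -4.86324391e-05, -6.33080978e-04]), 'effort': array([-5.23514673e-01, -2.64602423e+01, -3.34922397e+01, -1.82000776e-01,
       -7.33209383e-01, -1.93564163e-02]), 'tool_pos': array([ 0.47957131, -0.19007656,  0.12258611]), 'tool_rot': array([-2.59363917e+00,  1.77206294e+00, -1.69154455e-03]), 'contact_force': array([-2.32510181,  1.84713537,  6.40989917]), 'wrist_torque': array([0.30887015, 0.36146829, 0.02006265]), 'opening': 0.04664405002940778}
```

View pics/w3.png

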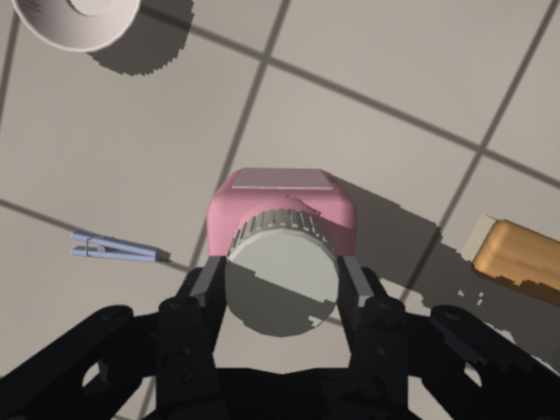

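View pics/t3.png

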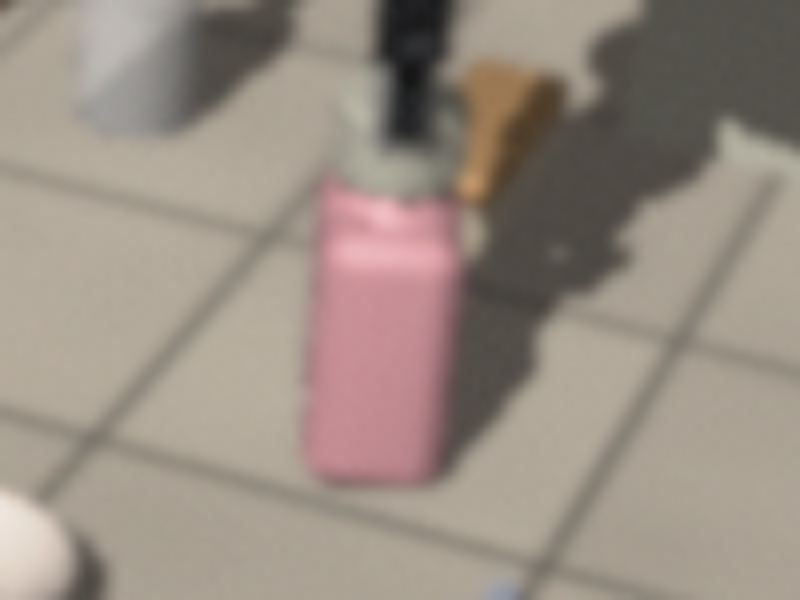

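The opening reads 46.6 mm, less than the cap's 51 mm, with a 6 N lift. The fingers may be gripping high on the cap's bevel, so I'll look closer.

Run:
```python
from h import *
w=ctrl.get_image("side");crop(w,310,165,50,38,16,"pics/t3b.png")
s=ctrl.get_image("scene");crop(s,160,210,80,60,10,"pics/s3b.png")
p=ctrl.get_obs()["tool_pos"]
print("TCP in side crop",(proj(w,p)-[310,165]+.5)*16-.5,"scene",(proj(s,p)-[160,210]+.5)*10)
u=np.array([np.cos(np.radians(-68.6)),np.sin(np.radians(-68.6)),0])
for k in(-1,1):
  q=p+k*u*.0255; q2=q.copy();q2[2]=.157;q3=q.copy();q3[2]=.125
  for P in(q,q2,q3):print(k,P[2].round(3),(proj(w,P)-[310,165]+.5)*16-.5,(proj(s,P)-[160,210]+.5)*10)
```

```text
TCP in side crop [[392.22527622 350.8141944 ]] scene [[338.83055161 393.42190496]]
-1 0.123 [[395.47189515 414.67208979]] [[378.01581585 311.87888732]]
-1 0.157 [[412.18188304 252.17451402]] [[355.12291084 233.15509363]]
-1 0.125 [[396.63033532 403.43621759]] [[376.45117598 306.50398627]]
1 0.123 [[389.07735858 289.18463118]] [[298.49698886 477.459573  ]]
1 0.157 [[405.03208639 130.65658262]] [[272.43323548 401.16532365]]
1 0.125 [[390.18404157 278.21659115]] [[296.71737389 472.25565623]]
```

View pics/t3b.png

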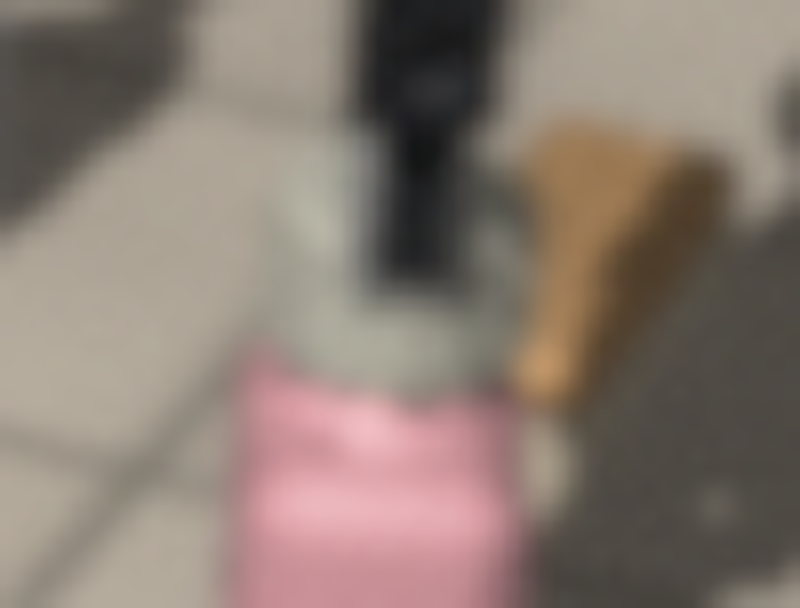

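View pics/s3b.png

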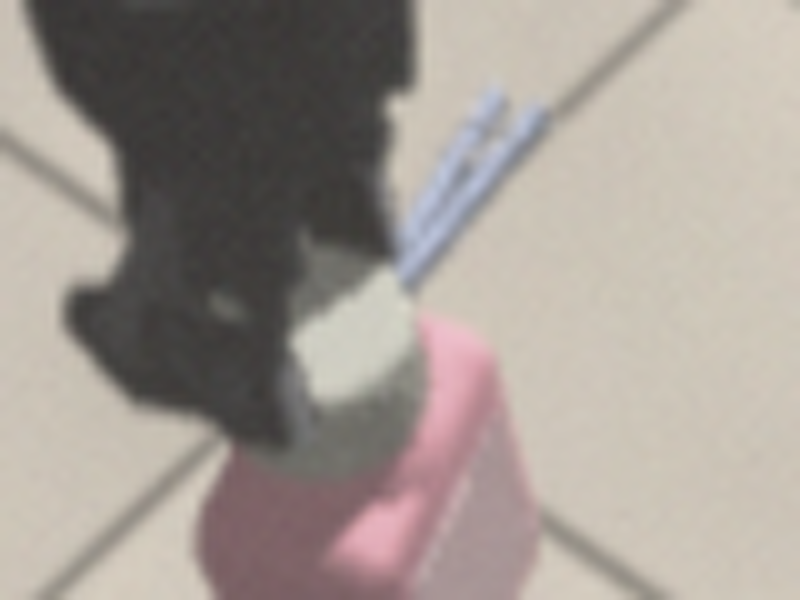

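In the side crop the finger tip ends near (415,295). The cap spans y of about 150–390 there, so only the top 10 mm or so, including the bevel, is held. I'll open, go 12 mm lower and grip again.

```bash
python3 -m handwheel '{"offset":[[0,0,0],[0,0,0],[0,0,0],[0,0,0],[0.03,0.01,-0.05],[0.05,0.02,-0.1],[0.05,0.02,-0.17],[0.05,0.02,-0.24],[0.05,0.02,-0.3],[0.05,0.02,-0.3]],"roll":[0,0,0,0,0,0,0,0,0,0]}' 75 100
python3 - <<'E'
from h import *
o=ctrl.get_obs();print(o["contact_force"],o["tool_pos"])
E
python3 -m handwheel '{"offset":[[0,0,0],[0,0,0],[0,0,0],[0,0,0],[0,0,0],[0,0,0],[0,0,0],[0,0,0],[0,0,0],[0,0,0]],"roll":[0,0,0,0,0,0,0,0,0,0]}' 40 100
python3 - <<'E'
from h import *
w=ctrl.get_image("side");crop(w,310,165,50,38,16,"pics/t4b.png")
s=ctrl.get_image("scene");crop(s,160,210,80,60,10,"pics/s4b.png")
E
```

```text
t: 5.6
tool_pos: [0.4807, -0.189, 0.1087]
tool_rot: [2.594, -1.772, -0.002]
contact_force: [0.2, 0.2, -0.2]
opening: 0.0749
[ 0.23347657  0.19065889 -0.20113849] [ 0.48073661 -0.18896981  0.10865609]
t: 6.6
tool_pos: [0.4813, -0.1892, 0.11]
tool_rot: [-2.594, 1.772, -0.001]
contact_force: [-2.2, 2.2, 5.0]
opening: 0.0491
```

View pics/t4b.png

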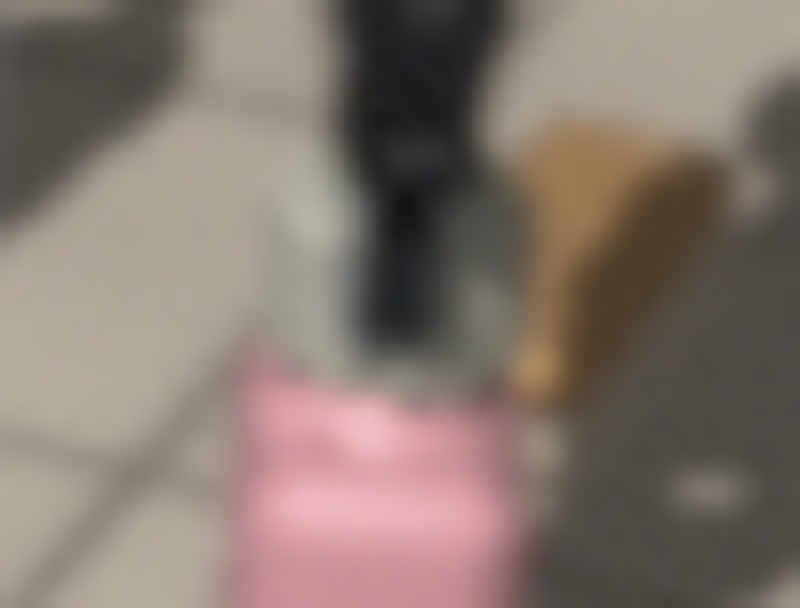

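View pics/s4b.png

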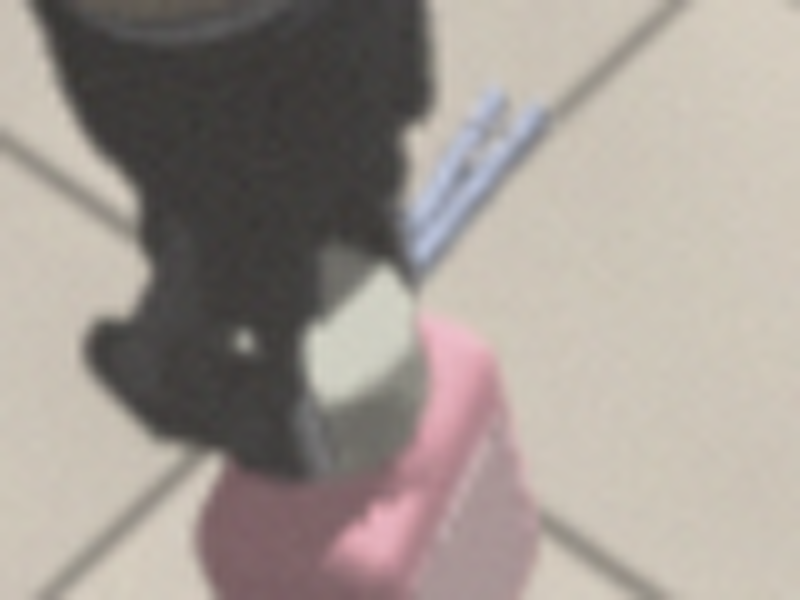

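The tips now reach close to the cap's lower edge and the opening is 49 mm. Lifting.

```bash
python3 -m handwheel '{"offset":[[0,0,0.1],[0,0,0.3],[0,0,0.6],[0,0,0.9],[0,0,1.2],[0,0,1.6],[0,0,2.0],[0,0,2.3],[0,0,2.6],[0,0,2.75]],"roll":[0,0,0,0,0,0,0,0,0,0]}'
python3 - <<'E'
from h import *
w=ctrl.get_image("side");crop(w,270,100,120,90,6,"pics/t5.png")
s=ctrl.get_image("scene");crop(s,130,170,120,90,6,"pics/s5.png")
o=ctrl.get_obs();print(o)
E
```

```text
t: 7.7
tool_pos: [0.4817, -0.1895, 0.2212]
tool_rot: [-2.594, 1.772, -0.003]
contact_force: [0.2, -0.2, -2.7]
opening: 0.0484
{'t': 7.8, 'q': array([-5.18650290e-01, -2.16677971e-01,  1.84586982e+00, -2.50566270e-05,
        1.51041305e+00,  6.80107352e-01]), 'dq': array([ 0.00034952,  0.01288837,  0.02927534,  0.00059147, -0.008421  ,
       -0.00073667]), 'effort': array([ 1.78542431e-02, -3.00854373e+01, -3.98087239e+01, -1.25890301e-02,
        9.83064738e-02,  2.00862323e-04]), 'tool_pos': array([ 0.48162362, -0.18946979,  0.22059803]), 'tool_rot': array([-2.59385797,  1.77218651, -0.00311521]), 'contact_force': array([ 0.21297848,  0.17001937, -4.93739972]), 'wrist_torque': array([0.00209973, 0.01324688, 0.04823725]), 'opening': 0.048388739519513405}
```

View pics/t5.png

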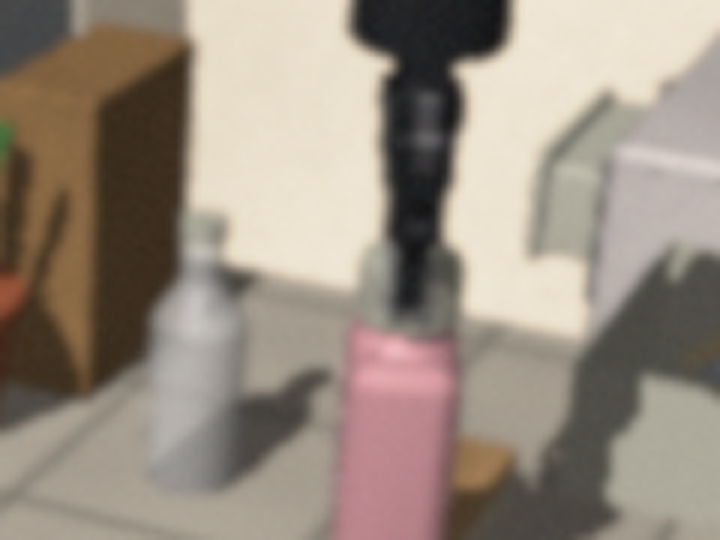

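View pics/s5.png

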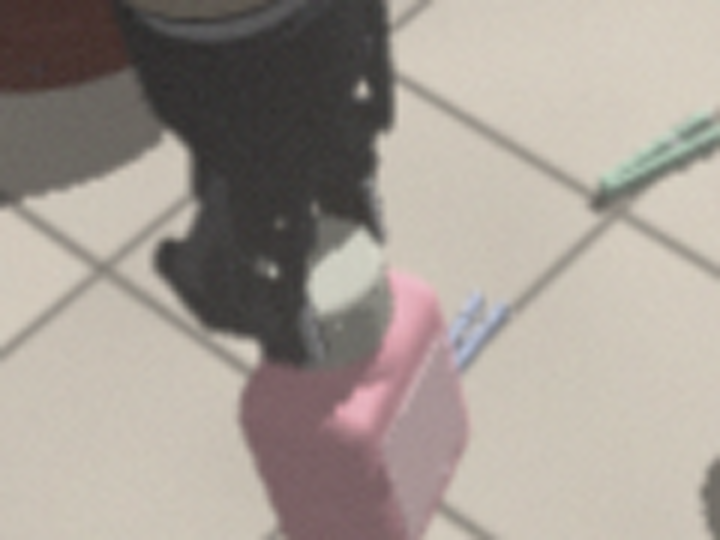

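The bottle is up, upright and firmly held. Carrying it over to the well and turning it by −20°.

```bash
python3 -m handwheel '{"offset":[[0,0.1,0],[0.05,0.4,0],[0.1,0.8,0],[0.15,1.3,0],[0.2,1.9,0],[0.3,2.6,0],[0.35,3.3,0],[0.4,4.0,0],[0.5,4.7,0],[0.6,5.4,0]],"roll":[0,-0.1,-0.3,-0.5,-0.7,-0.9,-1.1,-1.3,-1.5,-1.7]}'
python3 -m handwheel '{"offset":[[0.1,0.7,0],[0.2,1.4,0],[0.3,2.1,0],[0.4,2.8,0],[0.45,3.4,0],[0.5,4.0,0],[0.55,4.5,0],[0.6,4.9,0],[0.6,5.2,0],[0.6,5.3,0]],"roll":[-0.2,-0.4,-0.6,-0.8,-1.0,-1.2,-1.4,-1.6,-1.7,-1.7]}'
python3 -m handwheel '{"offset":[[0,0,0],[0,0,0],[0,0,0],[0,0,0],[0,0,0],[0,0,0],[0,0,0],[0,0,0],[0,0,0],[0,0,0]],"roll":[0,0,0,0,0,0,0,0,0,0]}'
python3 - <<'E'
from h import *
import pickle
I={n:ctrl.get_image(n) for n in("side","scene","wrist")};pickle.dump(I,open("i6.pkl","wb"))
for n in I:cv2.imwrite(f"pics/{n}6.png",I[n]["img"][:,:,::-1])
o=ctrl.get_obs();print(o["q"],o["contact_force"],o["tool_pos"],o["tool_rot"])
E
```

```text
t: 8.8
tool_pos: [0.5044, 0.0283, 0.2181]
tool_rot: [2.425, -1.996, -0.003]
contact_force: [0.2, 0.5, -4.3]
opening: 0.0482
t: 9.8
tool_pos: [0.5282, 0.2399, 0.2178]
tool_rot: [2.239, -2.2, -0.002]
contact_force: [-0.4, 0.5, -3.2]
opening: 0.0486
t: 10.8
tool_pos: [0.5291, 0.2388, 0.2193]
tool_rot: [2.239, -2.204, 0.0]
contact_force: [0.6, 0.6, -3.9]
opening: 0.0487
[ 2.95887240e-01 -5.89788234e-02  1.70567011e+00  3.40260468e-06
  1.49491217e+00  1.85064693e+00] [-0.6696023  -0.49045255 -4.72159164] [0.52909476 0.23885895 0.21929017] [ 2.23917619e+00 -2.20355279e+00 -1.27811203e-05]
```

View pics/side6.png

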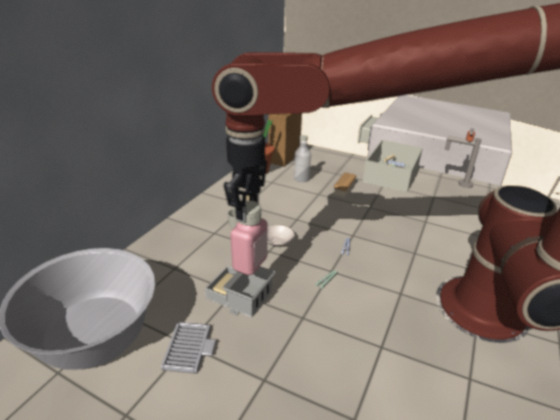

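View pics/scene6.png

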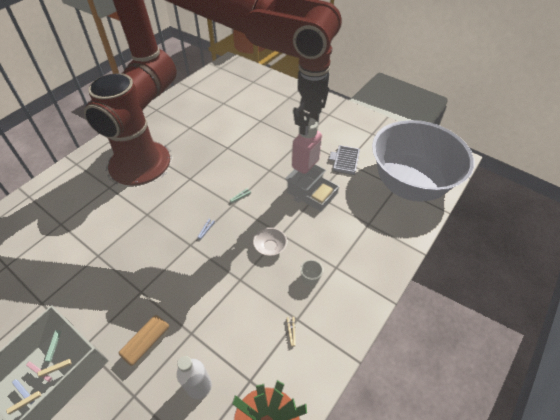

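View pics/wrist6.png

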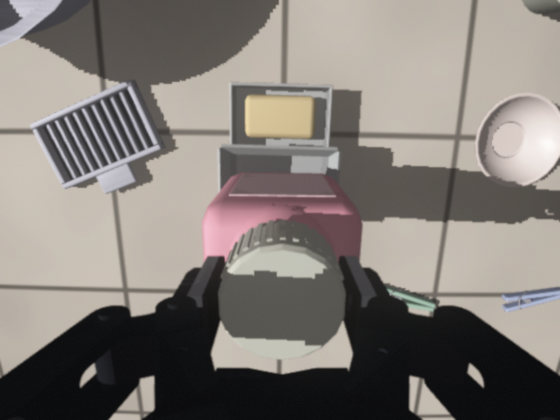

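Run:
```python
from h import *
import pickle
I=pickle.load(open("i6.pkl","rb"))
crop(I["wrist"],200,70,170,127,4.7,"pics/w6c.png")
crop(I["side"],200,200,100,75,8,"pics/t6c.png");crop(I["side"],200,250,100,75,8,"pics/t6d.png")
crop(I["scene"],260,110,100,75,8,"pics/s6c.png")
```

```text
(no output)
```

View pics/w6c.png

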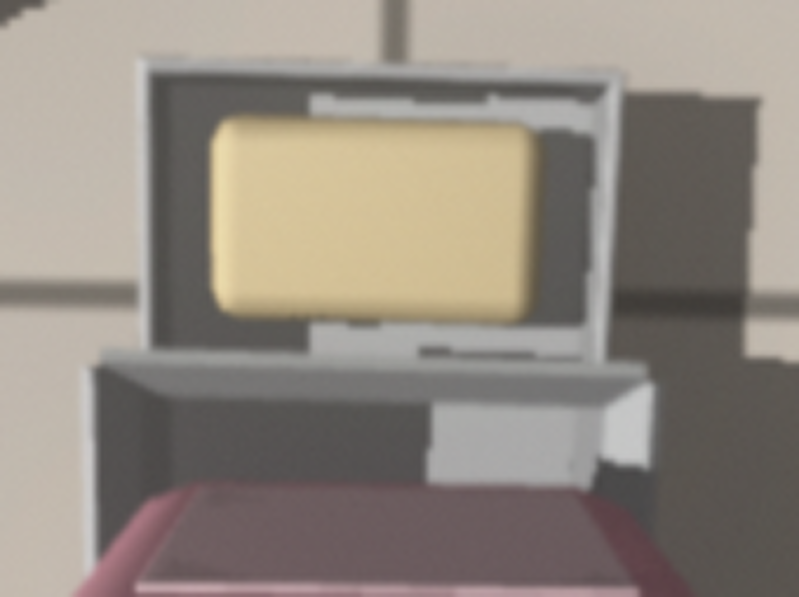

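View pics/t6c.png

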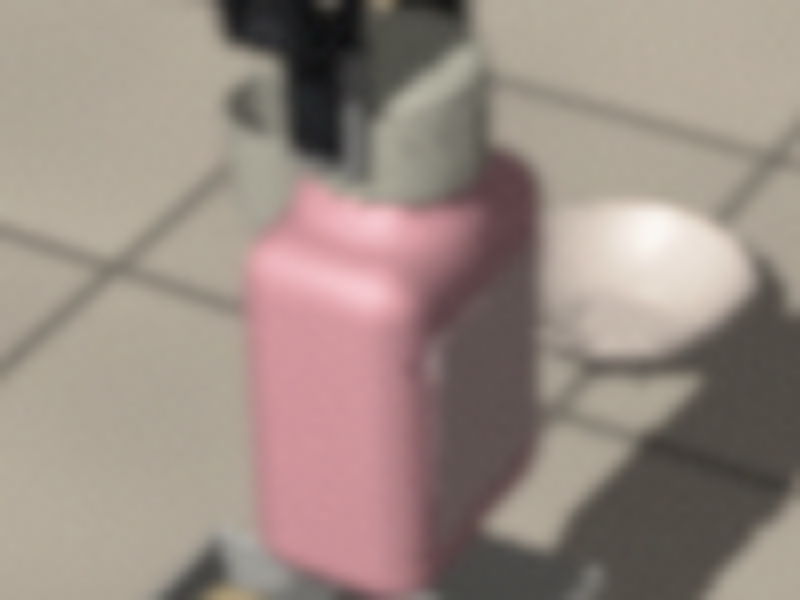

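View pics/s6c.png

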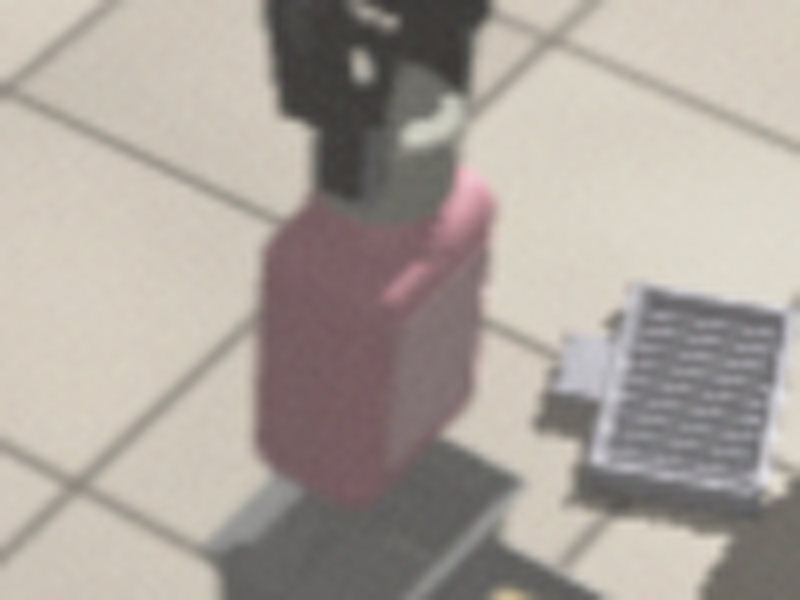

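In the wrist crop the well's +x lip runs from (105,352) to (645,370). The soap box's far edge runs from (145,60) to (620,72), and the bottle label edge from (137,587) to (638,590). So the bottle is turned a degree or so from the well. Computing.

Run:
```python
from h import *
import pickle
I=pickle.load(open("i6.pkl","rb"));w=I["wrist"]
G=lambda x0,y0,f:(lambda p:(x0+(p[0]+.5)/f-.5,y0+(p[1]+.5)/f-.5))
g=G(200,70,4.7)
def L(a,b,z):
    A,B=onz(w,g(a),z),onz(w,g(b),z);d=B-A;print(A.round(4),B.round(4),"mid",((A+B)/2).round(4),"ang",np.degrees(np.arctan2(d[1],d[0])).round(2)+90,"len",np.linalg.norm(d).round(4))
L((105,352),(645,370),.067);L((90,370),(655,385),.067);L((145,60),(620,72),.034)
L((137,587),(638,590),.098+.1);L((190,487),(580,490),.113)
p=ctrl.get_obs()["tool_pos"];print(p)
# body side edges in full image at top z ~.1+.105
f=lambda q:(q)
for q in((205,240),(360,240)):print(onz(w,q,.205).round(4))
# side/scene: fit bottle: bottom corners
ts=G(200,200,8);ss=G(260,110,8)
for nm,a in(("t near corner",(410,597)),("t left",(265,545))):print(nm,onz(I["side"],ts(a),.11).round(4))
for nm,a in(("s near",(360,507)),("s left",(260,450)),("s right",(478,400))):print(nm,onz(I["scene"],ss(a),.11).round(4))
```

```text
[0.5685 0.2912 0.067 ] [0.5666 0.1891 0.067 ] mid [0.5676 0.2402 0.067 ] ang -1.0600000000000023 len 0.102
[0.5651 0.2941 0.067 ] [0.5638 0.1871 0.067 ] mid [0.5645 0.2406 0.067 ] ang -0.6800000000000068 len 0.107
[0.6236 0.2871 0.034 ] [0.6227 0.1921 0.034 ] mid [0.6231 0.2396 0.034 ] ang -0.5499999999999972 len 0.095
[0.5532 0.2666 0.198 ] [0.5537 0.2091 0.198 ] mid [0.5534 0.2379 0.198 ] ang 0.4899999999999949 len 0.0576
[0.5507 0.2702 0.113 ] [0.5511 0.206  0.113 ] mid [0.5509 0.2381 0.113 ] ang 0.39000000000000057 len 0.0642
[0.52909476 0.23885895 0.21929017]
[0.5295 0.2791 0.205 ]
[0.5307 0.1955 0.205 ]
t near corner [0.5078 0.2685 0.11  ]
t left [0.5555 0.2685 0.11  ]
s near [0.5478 0.2034 0.11  ]
s left [0.5011 0.2056 0.11  ]
s right [0.552  0.2771 0.11  ]
```

Well centre ≈ (0.530, 0.240), yaw ≈ −0.7°; bottle yaw ≈ +0.45°. I'll trim that, come down to just above the lip and compare again.

```bash
python3 -m handwheel '{"offset":[[0,0,-0.1],[0.02,0.02,-0.2],[0.05,0.03,-0.3],[0.05,0.03,-0.4],[0.05,0.03,-0.5],[0.05,0.03,-0.6],[0.05,0.03,-0.7],[0.05,0.03,-0.8],[0.05,0.03,-0.85],[0.05,0.03,-0.85]],"roll":[0,-0.1,-0.2,-0.2,-0.2,-0.2,-0.2,-0.2,-0.2,-0.2]}'
python3 - <<'E'
from h import *
import pickle
I={n:ctrl.get_image(n) for n in("side","scene","wrist")};pickle.dump(I,open("i7.pkl","wb"))
p=ctrl.get_obs()["tool_pos"];print(p)
zb=p[2]-.1095;print(zb)
def rr(cx,cy,hx,hy,r,yaw,z):
    pts=[]
    for sx,sy,a0 in((1,1,0),(-1,1,90),(-1,-1,180),(1,-1,270)):
        for a in np.radians(np.linspace(a0,a0+90,8)):pts.append((sx*(hx-r)+r*np.cos(a),sy*(hy-r)+r*np.sin(a)))
    q=np.array(pts);c,s=np.cos(yaw),np.sin(yaw);q=q@np.array([[c,s],[-s,c]]);return np.c_[q+[cx,cy],np.full(len(q),z)]
for n,(x,y,W,H,f) in dict(wrist=(190,70,190,142,4.2),side=(200,205,110,110,5.4),scene=(260,115,110,110,5.4)).items():
    d=I[n];im=np.ascontiguousarray(cv2.resize(d["img"][y:y+H,x:x+W,::-1],None,fx=f,fy=f,interpolation=cv2.INTER_CUBIC))
    def pl(P,col):
        q=(proj(d,P)-[x,y]+.5)*f-.5;cv2.polylines(im,[q.round().astype(int).reshape(-1,1,2)],True,col,1)
    for z,k in((zb,0),(zb+.112,0)):pl(rr(p[0],p[1],.028,.042,.012,0,z),(0,255,0))
    pl(rr(.530,.240,.039,.053,.001,-.01,.067),(255,0,0));
    cv2.imwrite(f"pics/ov7{n}.png",im)
E
```

```text
t: 11.95
tool_pos: [0.5309, 0.2399, 0.1848]
tool_rot: [2.215, -2.227, -0.001]
contact_force: [-0.5, -0.5, -4.4]
opening: 0.0487
[0.53125403 0.2400646  0.18557455]
0.07607454777061114
```

View pics/ov7wrist.png

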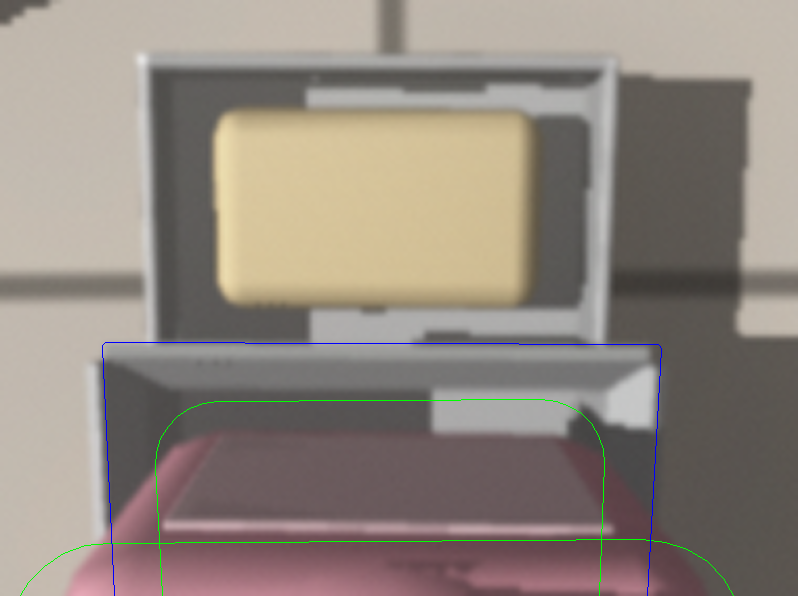

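View pics/ov7side.png

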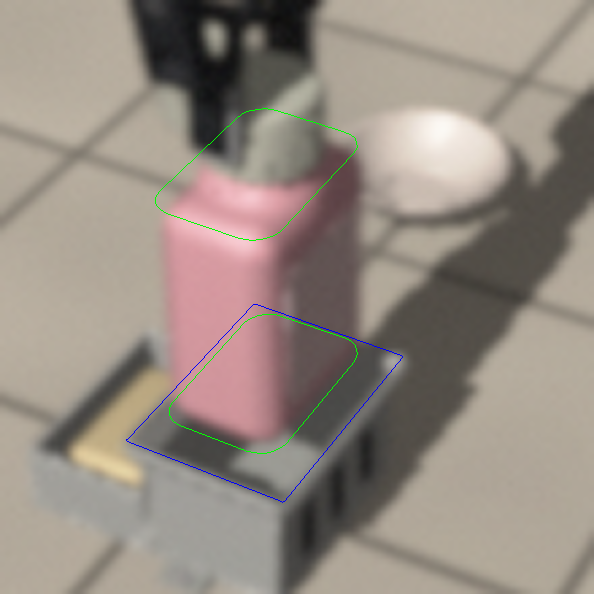

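View pics/ov7scene.png

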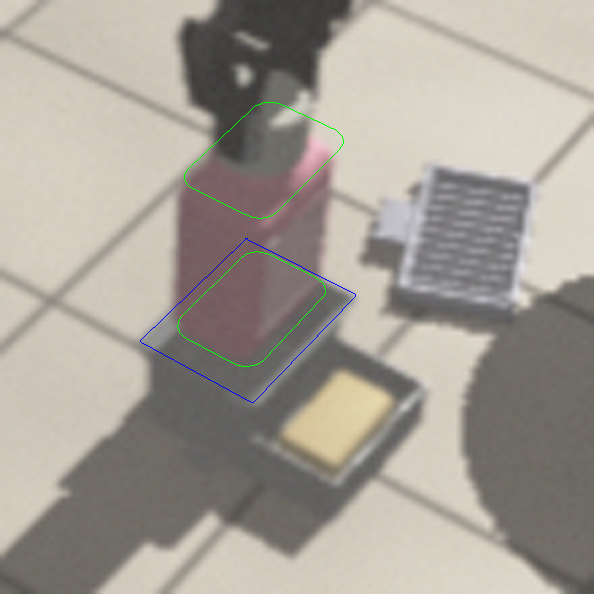

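All three overlays agree to about 2 mm, with the bottle footprint inside the lip. I'll lower it slowly, with a 1 mm trim in y.

```bash
python3 -m handwheel '{"offset":[[0,0.01,-0.1],[0,0.02,-0.2],[0,0.03,-0.3],[0,0.03,-0.4],[0,0.03,-0.5],[0,0.03,-0.6],[0,0.03,-0.7],[0,0.03,-0.8],[0,0.03,-0.9],[0,0.03,-0.9]],"roll":[0,0,0,0,0,0,0,0,0,0]}'
python3 - <<'E'
from h import *
for n,(x,y,W,H,f) in dict(wrist=(190,70,190,142,4.2),side=(200,205,110,110,5.4)).items(): crop(ctrl.get_image(n),x,y,W,H,f,f"pics/{n}8.png")
o=ctrl.get_obs();print(o["tool_pos"],o["contact_force"],o["wrist_torque"])
E
```

```text
t: 13.1
tool_pos: [0.5306, 0.2411, 0.1483]
tool_rot: [2.215, -2.226, -0.001]
contact_force: [0.1, 0.2, -4.0]
opening: 0.0489
[0.53107058 0.24121026 0.14920531] [ 0.35535638 -0.44458423 -3.57680592] [ 0.0372136  -0.00016803 -0.0310777 ]
```

View pics/wrist8.png

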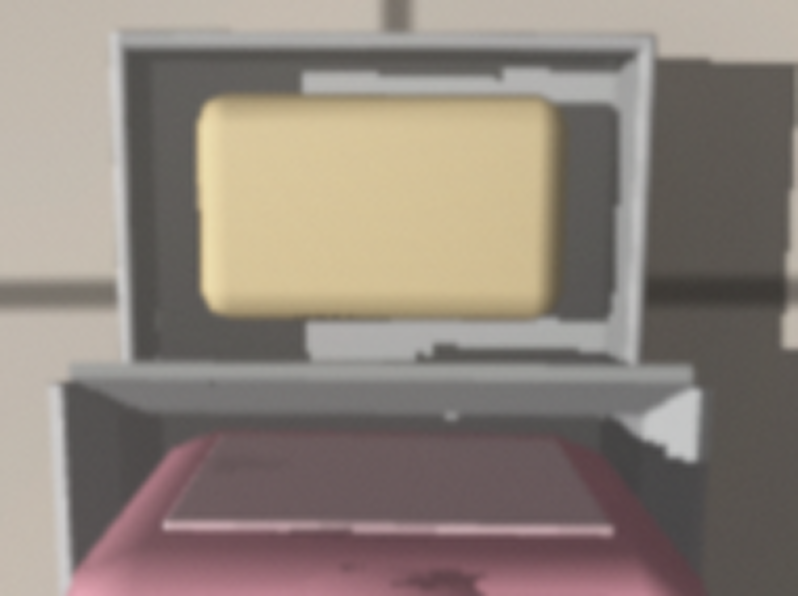

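View pics/side8.png

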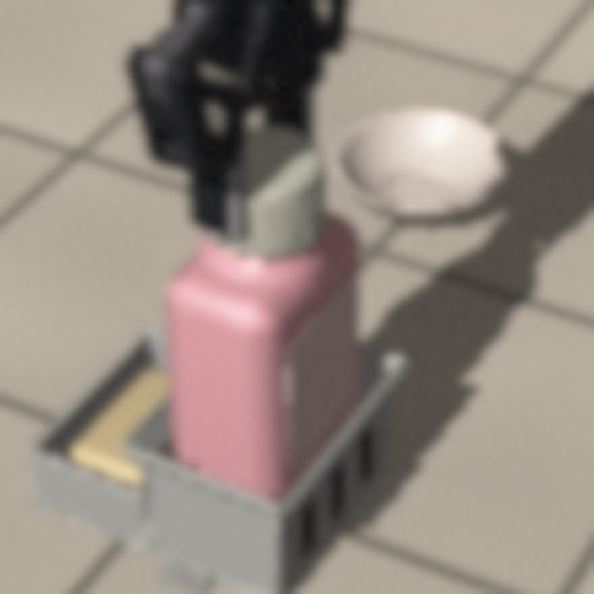

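The underside is now inside the straight part of the well, with no contact force. I'll go on down.

```bash
python3 -m handwheel '{"offset":[[0,0.01,-0.1],[0,0.02,-0.2],[0,0.02,-0.3],[0,0.02,-0.4],[0,0.02,-0.5],[0,0.02,-0.6],[0,0.02,-0.7],[0,0.02,-0.78],[0,0.02,-0.82],[0,0.02,-0.84]],"roll":[0,0,0,0,0,0,0,0,0,0]}'
python3 - <<'E'
from h import *
for i in range(2):
    o=ctrl.get_obs();print(o["tool_pos"],o["contact_force"],o["wrist_torque"]); ctrl.get_image("side")
E
```

```text
t: 14.2
tool_pos: [0.531, 0.242, 0.1155]
tool_rot: [2.216, -2.227, -0.0]
contact_force: [-0.1, -0.3, -3.7]
opening: 0.0485
[0.53102809 0.24197753 0.11547435] [-0.08991772 -0.28291851 -3.72141189] [-0.00849816  0.00384847 -0.05169283]
[0.53104988 0.24198809 0.11548726] [ 0.2522171   0.82330346 -4.45888213] [0.01664544 0.0433618  0.00292328]
```

```bash
python3 -m handwheel '{"offset":[[0,0,-0.01],[0,0,-0.02],[0,0,-0.03],[0,0,-0.04],[0,0,-0.05],[0,0,-0.06],[0,0,-0.06],[0,0,-0.06],[0,0,-0.06],[0,0,-0.06]],"roll":[0,0,0,0,0,0,0,0,0,0]}'
python3 - <<'E'
from h import *
for i in range(3):
    o=ctrl.get_obs();print(o["tool_pos"],o["contact_force"],o["wrist_torque"]); ctrl.get_image("side")
E
```

```text
t: 15.3
tool_pos: [0.5315, 0.2421, 0.1141]
tool_rot: [-2.215, 2.226, -0.001]
contact_force: [-1.4, -1.0, 3.6]
opening: 0.0483
[0.53150951 0.24212813 0.11408051] [-1.3730061  -1.01312138  3.62147603] [-0.15850602  0.34044906  0.04480975]
[0.53151971 0.24210205 0.11407099] [-0.97681219 -0.33649545  4.6689135 ] [-0.15789044  0.37245416  0.00510847]
[0.53149948 0.24212369 0.11406535] [-1.86640446 -1.0309699   3.75488335] [-0.18304009  0.39131401  0.02056357]
```

Run:
```python
from h import *
for n,(x,y,W,H,f) in dict(wrist=(180,70,200,150,4),side=(200,205,110,110,5.4)).items(): crop(ctrl.get_image(n),x,y,W,H,f,f"pics/{n}9.png")
print(ctrl.get_obs()["q"])
```

```text
[ 3.00115635e-01  3.14931175e-02  1.79609677e+00 -6.44349359e-05
  1.31300976e+00  1.87585321e+00]
```

View pics/wrist9.png

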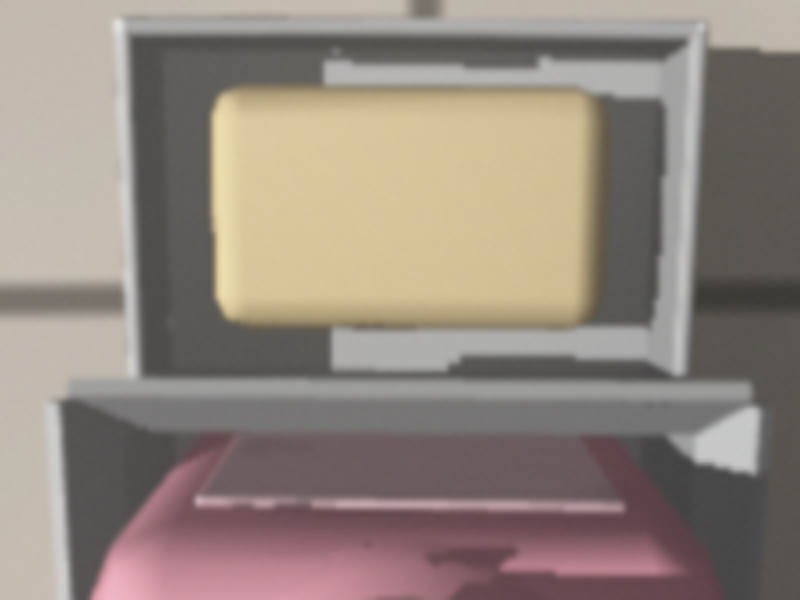

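View pics/side9.png

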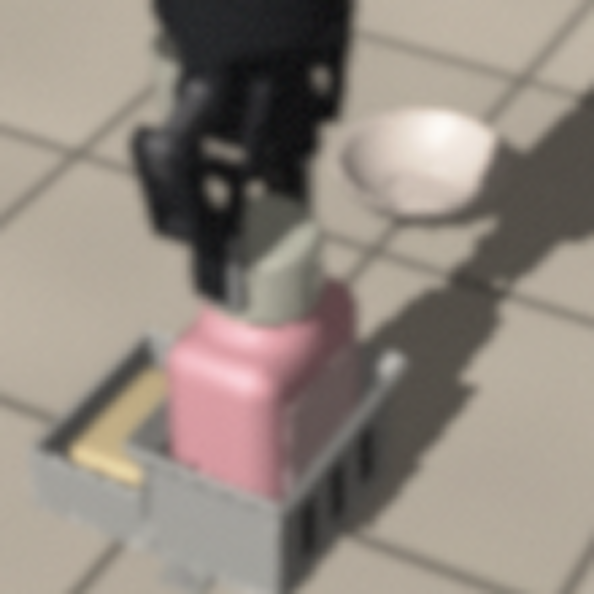

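The bottle is down on the floor: TCP height is 0.114, which is 4 mm above the grip height on the ledge, with about 8 N of unloading. Next I unscrew anticlockwise, following the thread's rise.

```bash
python3 -m handwheel '{"offset":[[0,0,0],[0,0,0.003],[0,0,0.006],[0,0,0.01],[0,0,0.013],[0,0,0.016],[0,0,0.02],[0,0,0.023],[0,0,0.027],[0,0,0.03]],"roll":[0.3,1.0,2,3,4,5,6,7,8,9]}' 40 120
python3 - <<'E'
from h import *
for n,(x,y,W,H,f) in dict(wrist=(0,0,560,420,1.4),side=(200,205,110,110,5.4),scene=(260,115,110,110,5.4)).items(): crop(ctrl.get_image(n),x,y,W,H,f,f"pics/{n}10.png")
o=ctrl.get_obs();print(o["q"],o["tool_pos"],o["contact_force"],o["wrist_torque"])
E
```

```text
t: 16.55
tool_pos: [0.5312, 0.2434, 0.1152]
tool_rot: [-2.984, 0.972, 0.001]
contact_force: [-3.0, 3.6, 5.6]
opening: 0.0482
[0.30078569 0.03038501 1.7949563  0.00203902 1.31424127 0.93345279] [0.53152587 0.24319085 0.11531211] [-0.86355648  3.22229243  5.37809204] [0.52665893 0.41147097 0.01528486]
```

View pics/wrist10.png

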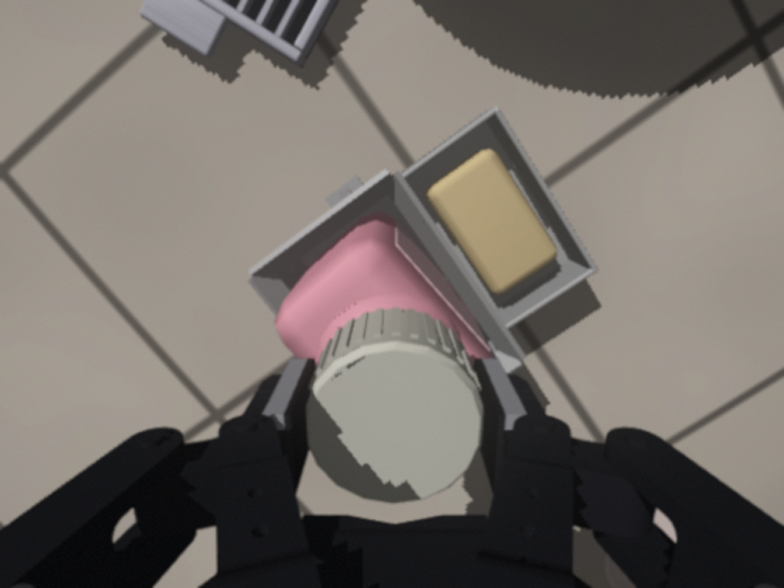

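View pics/side10.png

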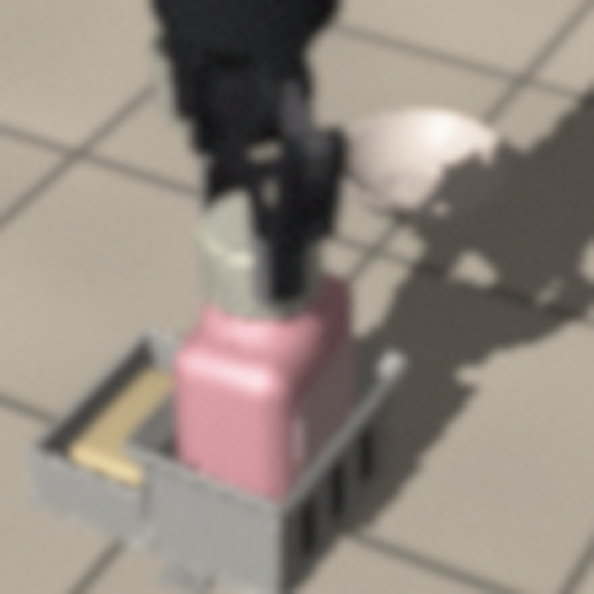

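View pics/scene10.png

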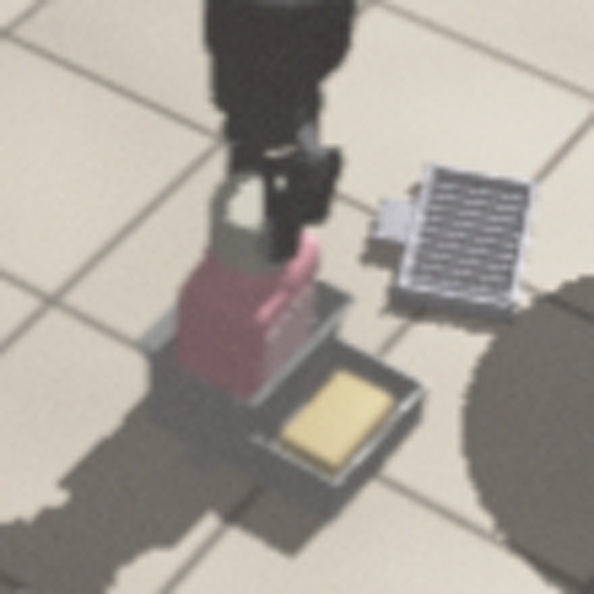

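The bottle is braced in the well, yawed only about 3°, and the cap is turning. Continuing.

```bash
python3 -m handwheel '{"offset":[[0,0,0.003],[0,0,0.006],[0,0,0.01],[0,0,0.013],[0,0,0.016],[0,0,0.02],[0,0,0.023],[0,0,0.027],[0,0,0.03],[0,0,0.033]],"roll":[1,2,3,4,5,6,7,8,9,10]}'
python3 -m handwheel '{"offset":[[0,0,0.003],[0,0,0.006],[0,0,0.01],[0,0,0.013],[0,0,0.016],[0,0,0.02],[0,0,0.02],[0,0,0.02],[0,0,0.02],[0,0,0.02]],"roll":[1,2,3,4,5,5.7,5.7,5.7,5.7,5.7]}'
python3 - <<'E'
from h import *
for n,(x,y,W,H,f) in dict(wrist=(0,0,560,420,1.4),side=(200,205,110,110,5.4),scene=(260,115,110,110,5.4)).items(): crop(ctrl.get_image(n),x,y,W,H,f,f"pics/{n}11.png")
o=ctrl.get_obs();print(o["q"],o["tool_pos"],o["contact_force"],o["wrist_torque"])
E
```

```text
t: 17.7
tool_pos: [0.5298, 0.2436, 0.116]
tool_rot: [-3.07, -0.65, 0.004]
contact_force: [-6.8, 4.5, 5.9]
opening: 0.0478
t: 18.7
tool_pos: [0.5301, 0.2431, 0.1165]
tool_rot: [-2.747, -1.519, 0.002]
contact_force: [-3.9, 4.2, 5.2]
opening: 0.0481
[ 0.30104573  0.02851583  1.79480577  0.00289348  1.31983608 -0.70994673] [0.53006762 0.24315919 0.11647989] [-4.03355876  3.48999733  4.19426723] [ 0.5408939   0.84128643 -0.05834008]
```

View pics/wrist11.png

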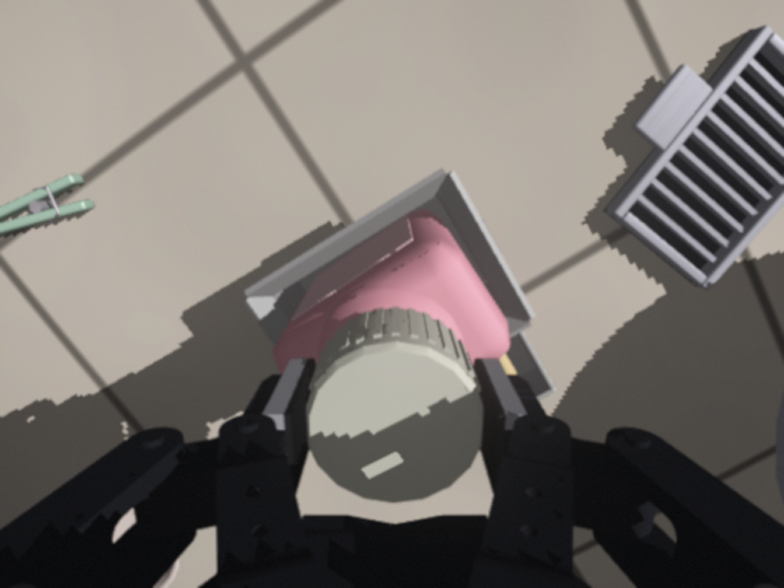

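View pics/side11.png

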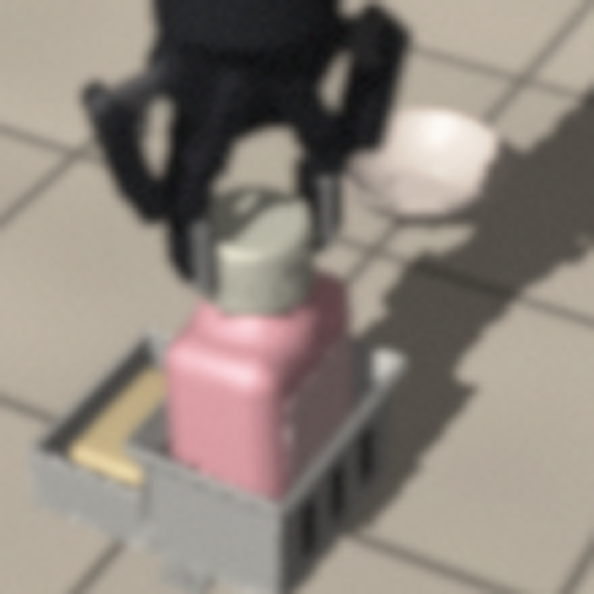

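View pics/scene11.png

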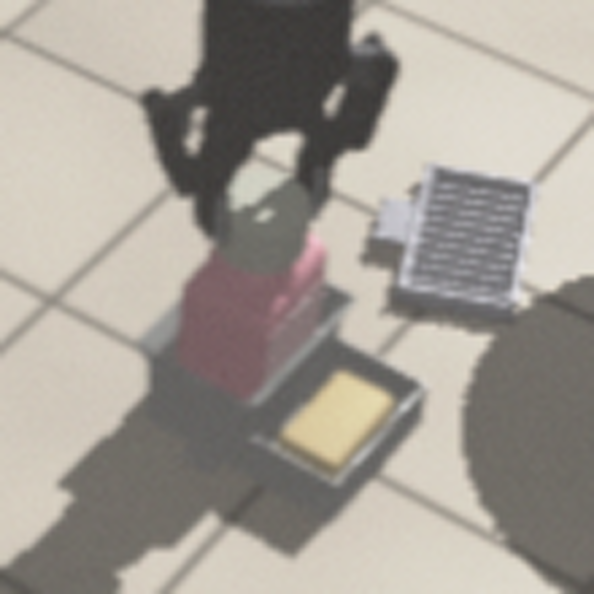

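The turn so far is 2.59 rad at the joint, less a few degrees of bottle play. I'll do a small test lift and watch for bottle weight of about −4 N, which would mean the thread still holds.

```bash
python3 -m handwheel '{"offset":[[0,0,0.02],[0,0,0.05],[0,0,0.08],[0,0,0.11],[0,0,0.14],[0,0,0.17],[0,0,0.2],[0,0,0.2],[0,0,0.2],[0,0,0.2]],"roll":[0,0,0,0,0,0,0,0,0,0]}'
python3 - <<'E'
from h import *
for n,(x,y,W,H,f) in dict(side=(200,205,110,110,5.4)).items(): crop(ctrl.get_image(n),x,y,W,H,f,f"pics/{n}12.png")
o=ctrl.get_obs();print(o["tool_pos"],o["contact_force"],o["wrist_torque"])
E
```

```text
t: 19.85
tool_pos: [0.5312, 0.2421, 0.1248]
tool_rot: [2.749, 1.521, 0.0]
contact_force: [-1.4, 1.5, -0.2]
opening: 0.0481
[0.5312032  0.24207937 0.12482166] [-1.63407993  0.40422512 -0.16120234] [ 0.13845995  0.19191687 -0.00451924]
```

View pics/side12.png

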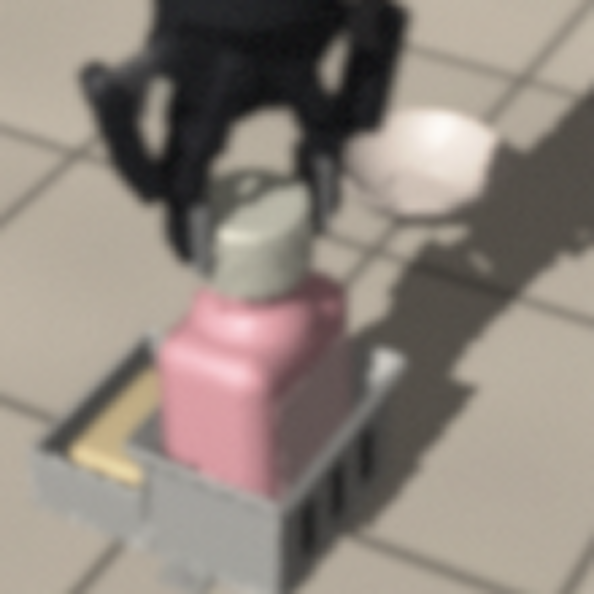

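The force suggests the thread is free, but the bottle's outline has shifted slightly, so I'll look from the other views.

Run:
```python
from h import *
for n,(x,y,W,H,f) in dict(wrist=(0,0,560,420,1.4),scene=(260,115,110,110,5.4)).items(): crop(ctrl.get_image(n),x,y,W,H,f,f"pics/{n}12.png")
o=ctrl.get_obs();print(o["tool_pos"],o["contact_force"],o["wrist_torque"])
```

```text
[0.53115954 0.24207524 0.12474745] [-1.30238223  0.61927083 -0.36829547] [ 0.16681189  0.25734452 -0.011652  ]
```

View pics/wrist12.png

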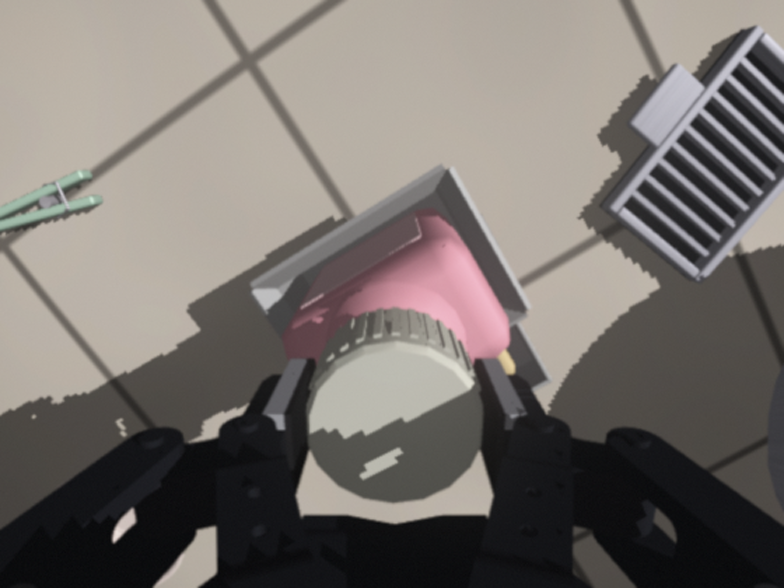

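View pics/scene12.png

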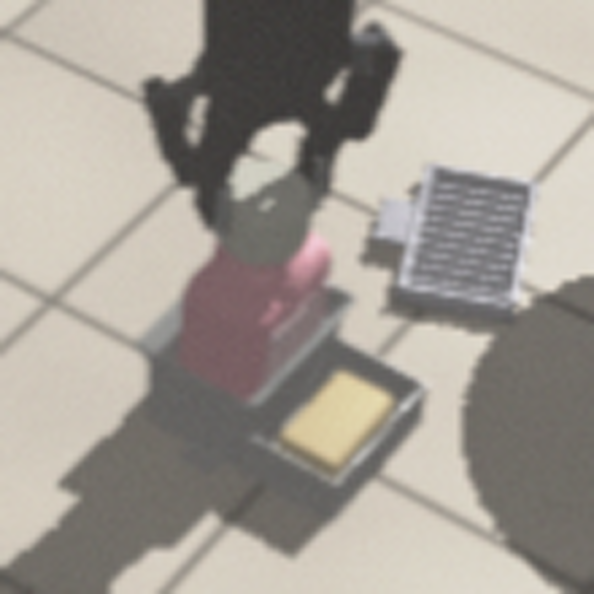

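From the wrist and scene views the bottle base hasn't moved while the shoulder under the cap has come into view. So the cap is coming off freely, with only a slight side rub on the neck. I'll raise it further, shifting about 1 mm to relieve the rub.

```bash
python3 -m handwheel '{"offset":[[-0.01,0.01,0.05],[-0.03,0.02,0.1],[-0.03,0.02,0.18],[-0.03,0.02,0.26],[-0.03,0.02,0.34],[-0.03,0.02,0.42],[-0.03,0.02,0.5],[-0.03,0.02,0.58],[-0.03,0.02,0.66],[-0.03,0.02,0.73]],"roll":[0,0,0,0,0,0,0,0,0,0]}'
python3 - <<'E'
from h import *
import pickle
I={n:ctrl.get_image(n) for n in("wrist","side","scene")};pickle.dump(I,open("i13.pkl","wb"))
for n,(x,y,W,H,f) in dict(wrist=(0,0,560,420,1.4),side=(200,205,110,110,5.4),scene=(260,115,110,110,5.4)).items(): crop(I[n],x,y,W,H,f,f"pics/{n}13.png")
o=ctrl.get_obs();print(o["tool_pos"],o["contact_force"],o["wrist_torque"])
E
```

```text
t: 21.0
tool_pos: [0.53, 0.2428, 0.1542]
tool_rot: [2.749, 1.521, 0.0]
contact_force: [-0.2, -0.2, -0.3]
opening: 0.0479
[0.53006865 0.24287378 0.15412306] [-0.64546899  0.60553043 -1.02239392] [-0.05874508 -0.018482    0.03638814]
```

View pics/wrist13.png

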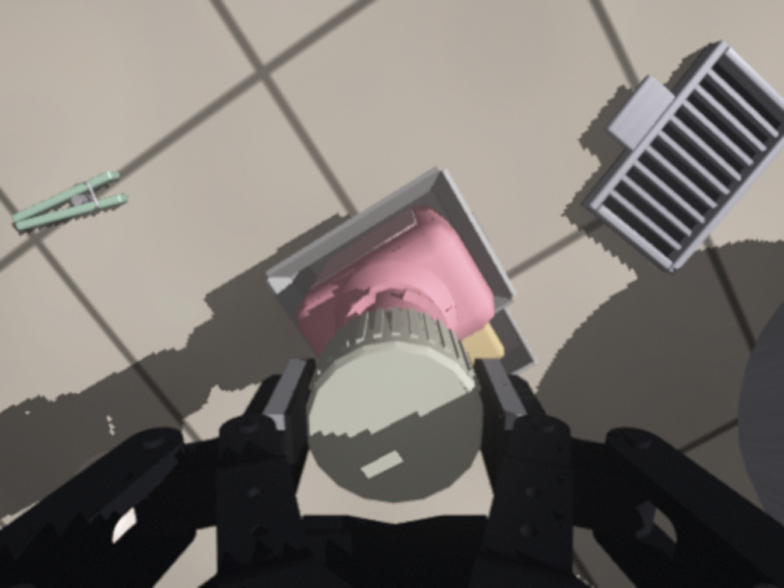

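View pics/side13.png

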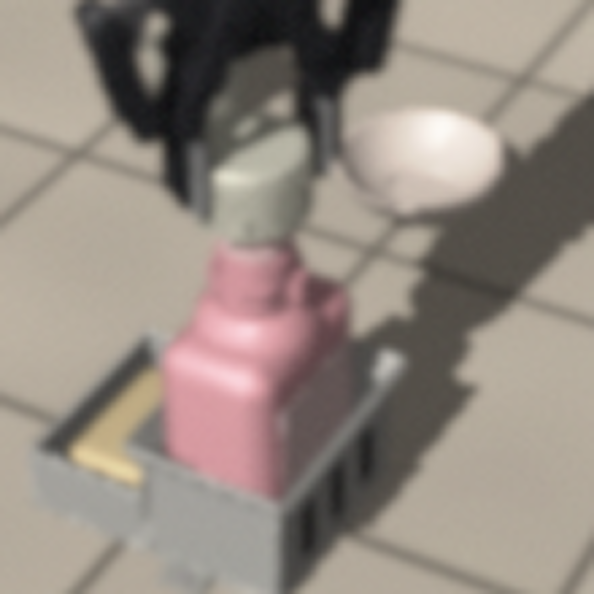

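View pics/scene13.png

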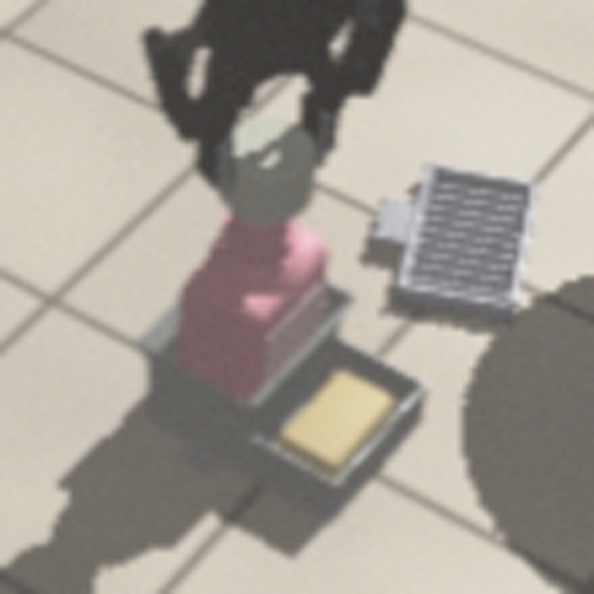

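The cap is off and over the neck, and the bottle is still down in the well. I'll check the gap and centring with overlays.

Run:
```python
from h import *
import pickle
I=pickle.load(open("i13.pkl","rb"))
th=np.linspace(0,2*np.pi,60)
for n,(x,y,W,H,f) in dict(side=(220,210,70,70,8.5),scene=(275,125,70,70,8.5)).items():
    d=I[n];im=np.ascontiguousarray(cv2.resize(d["img"][y:y+H,x:x+W,::-1],None,fx=f,fy=f,interpolation=cv2.INTER_CUBIC))
    for r,z,c in((.0255,.169,(255,0,0)),(.017,.154,(0,255,0)),(.0255,.201,(255,0,0))):
        P=np.c_[.5301+r*np.cos(th),.2428+r*np.sin(th),np.full(60,z)];q=(proj(d,P)-[x,y]+.5)*f-.5
        cv2.polylines(im,[q.round().astype(int).reshape(-1,1,2)],True,c,1)
    cv2.imwrite(f"pics/ov13{n}.png",im)
```

```text
(no output)
```

View pics/ov13side.png

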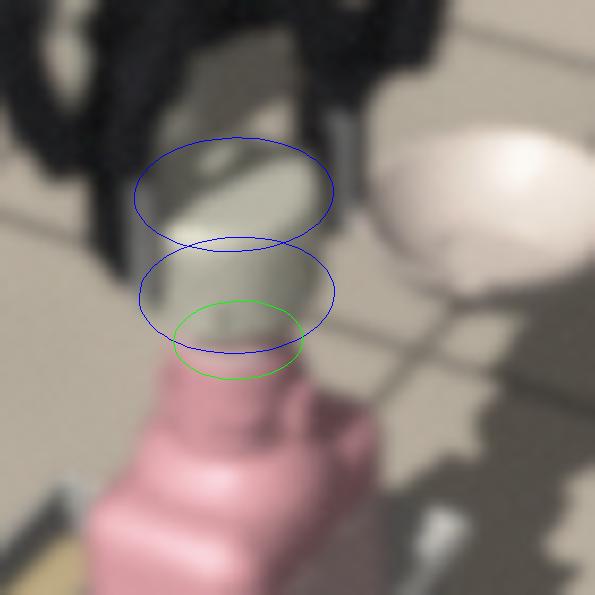

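View pics/ov13scene.png

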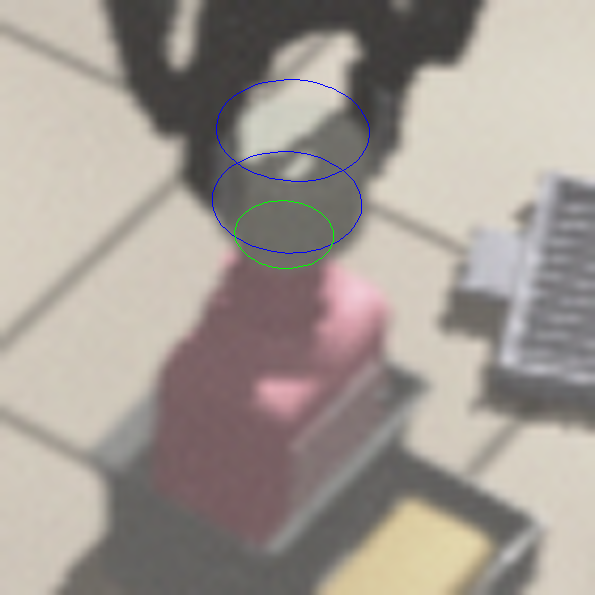

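The overlays fit: cap lower edge near z 0.169, neck top near 0.154, centres within about 1–2 mm. One hold second to settle, then a last check and hand-in.

```bash
python3 -m handwheel '{"offset":[[0,0,0],[0,0,0],[0,0,0],[0,0,0],[0,0,0],[0,0,0],[0,0,0],[0,0,0],[0,0,0],[0,0,0]],"roll":[0,0,0,0,0,0,0,0,0,0]}'
python3 - <<'E'
from h import *
crop(ctrl.get_image("side"),220,210,70,70,8.5,"pics/side14.png")
o=ctrl.get_obs();print(o["tool_pos"],o["tool_rot"],o["contact_force"],abs(o["dq"]).max(),o["opening"])
E
```

```text
t: 22.15
tool_pos: [0.5299, 0.2428, 0.1538]
tool_rot: [-2.749, -1.521, -0.0]
contact_force: [-0.2, 0.3, -0.7]
opening: 0.0477
[0.52992082 0.24282907 0.15386636] [-2.74881729e+00 -1.52103428e+00 -6.93176970e-05] [-0.13754837 -0.37674616 -0.76096115] 0.0015893517103601085 0.047981705039359654
```

View pics/side14.png

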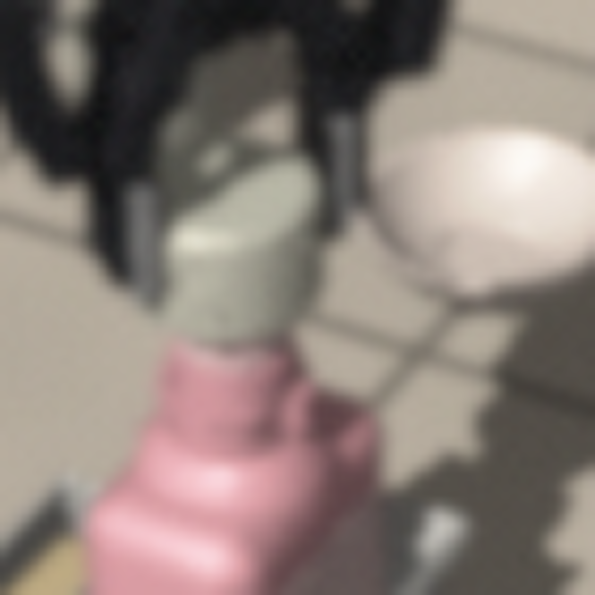

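The cap is steady above the neck, and the neck's rim shows just below the cap's lower edge at about (235,355). Handing in.

```bash
python3 -c "
from station import ctrl
print(ctrl.finish_job())"
```

```text
the job is handed in; nothing more can be done
None
```

I lifted the bottle by its cap, stood it down on the well floor without dropping it, and unscrewed the cap about 2.6 rad anticlockwise. I then raised the cap and handed the job in at about 22 s with it still in the gripper over the open neck. The hand-in gives no verdict, so what follows is from my own checks.

**Last checks:**
- **Cap:** it is off the thread, about 15 mm above the neck, level, and centred to about 1–2 mm. The gap is worked out from arm heights and agrees with the camera overlays. The wrist force was under 1 N with no bottle weight on it, and the arm was still.
- **Bottle:** it looked upright and down in the well in both fixed cameras. It yawed about 3° against the walls while I unscrewed.
- **Other things:** none of my moves reached them, but I did not measure their positions at the end.

**What went wrong or disagreed:**
- **First grip:** it caught only the top of the cap, so I opened the gripper and gripped 12 mm lower before lifting.
- **Opening reading:** it stayed at 48–49 mm against the cap's nominal 51 mm.
- **Cap rub:** the cap rubbed the neck lightly (about 1.5 N) early in the lift, until I shifted it by about 1 mm.
- **Bottle outline:** at the same time the side camera showed the bottle's outline shift slightly. The other two views showed its base unmoved.

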